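Set, lock and target the upward-looking inspection lens

ROBOT

A 7-joint arm with a two-finger parallel gripper is mounted at the origin on the work surface; the furniture and walls round the work are solid. World frame = base frame: x ahead of the robot, y to its left, z up, the work surface at z = 0. Lengths are in mm, angles in rad, forces in N, time in s.
With the tool pointing down it reaches from about 400 to 850 mm from the base axis. Payload 6.9 kg.
Tool frame: the origin (TCP) lies at the very end of the fingers, on their centre line; the grasp point (between the pads) lies 19 mm behind it; z points along the fingers, y is the line along which they close (so a half turn about z gives the same grasp; the last joint's range is limited). The gripper opens to 85 mm and grips with 20 to 120 N. Pads are 22 mm wide; open, the fingers measure 114 mm over their backs; the gripper's body (76 mm by 85 mm) begins 54 mm behind the grasp point. The pads swing forward as they close: fully open they stand 13 mm farther back than shut.
Start: joints at [-1.232, 0.507, -0.238, 1.5, 0.126, 1.149, -0.155], TCP at [144.817, 607.979, 205.775] pointing down, gripper open.
Joint ranges: [-3.08, 3.08], [-0.24, 2.05], [-1.43, 1.35], [0, 2.5], [-1.52, 4.66], [0.17, 1.96], [-2.89, 2.89]. Speed limits (rad/s): [2.39, 2.39, 3.14, 3.14, 3.14, 3.14, 3.14].

INTERFACE

Orientations are given as a unit quaternion [w, x, y, z].
In Python, from cell import arm gives the robot as it stands. The module is installed in compiled form; this text tells all that it offers.
- The arm moves only by the tool apply_moves, never from a script. Its argument "targets" is a list of rows, each a list of 7 numbers: the shift along the tool's x, y, z in mm, then the turn, a rotation vector about the tool's x, y, z in rad, then the closure, from 0 (fully open) to 1 (shut). A call has 1 to 5 rows; each row shifts and turns the commanded pose from where the row before left it, along the tool's axes as they then stand; what a row does not reach is not made up. A row lasts 1/10 s, in which the tool goes at most 50 mm and 8.59 degrees, less where a joint would pass 70% of its speed; a pose out of reach is approached as far as the arm can. A call is refused whole if a number of a shift passes 50 or a number of a turn 0.15, either way. A call with a gripper value outside its range is refused whole. The fingers move at their own pace and stop on an object; the grip force is fixed at half the most. Time passes only in rows, so rows that do not move let the fingers close. It gives the time, the measured TCP pose, the force, the opening and the grip force at its end, in the units of the state.
- arm.sense(): the state, without advancing time (a new reading comes with each control period).
- arm.grab_frame(name): name is "scene" or "top" or "wrist"; returns the picture (400x640x3 uint8, red, green, blue); there is no depth.
- arm.get_calibration(name): a dict with "camera_matrix" (3x3 intrinsics, pixels), "position" and "attitude" of the camera in the world. Camera axes: x right, y up, looking along -z (the intrinsics and any distortion apply to the point x, -y, -z); pixel columns grow to the right and rows downward; lengths in mm; the calibration is good to about 2 mm. A picture is of the moment at which its call begins: read the wrist's pose just before it. get_calibration takes no time and is no camera call; for the wrist camera it gives the pose at the moment of the call.
- arm.job_done(): hands the job in; it is judged then, once.
The state is a dict: "time_s": time; "joint_pos": joint angles; "qvel": joint speeds; "joint_efforts": joint torques, N m; "tool_pos": TCP position; "ee_rot": TCP orientation; "ft_force": force on the tool from outside, world axes, zero at the start; "ft_torque": the same for the moment, N m; "finger_gap": opening from 0.0 (shut) to 1.0 (fully open); "gripper_force": force on a finger pad.
Only numpy, scipy, OpenCV 4.12 (cv2) and the standard library are available. Lean on these libraries where they do the work, as an engineer would, in place of code of your own. Each camera call takes 0.05 s, during which the arm holds its last target. There are 200 camera calls.

TASK

Get the upright inspection lens ready for calibration: lift its dust cap off by the red knob and stand it upright in the blue tray, then turn only the slim silver ring, without touching the fixed black rings above and below it, until its red-marked notch faces the lock bolt, and slide the bolt fully into the notch by its orange handle. Finally lay the dotted plate flat and face up on top of the lens, centred over it, let go, and leave everything else where it is.

Things in the scene. Friction and masses are not known exactly. Their poses are not given: they have to be found in the camera images.
- lens_stand: upright camera lens fixed to the table; origin on the table on the lens axis, z up. Round grey foot 100 mm across, 12 mm thick. On its own -x side a grey post, 24 mm wide, 77 mm high, 53 to 93 mm from the axis, guides the lock bolt, whose 7 mm wide tongue at z 71 mm reaches in to 39 mm from the axis when drawn out. The slim silver turning ring is 60 mm across, z 64 to 78 mm
- lens_lower: the fixed black ring below the turning ring, 52 mm across and 50 mm high; origin at its underside, on the lens axis, 12 mm above the table. Not to be touched by the gripper (brushes under 2 N are forgiven)
- lens_upper: the fixed black ring above the turning ring, 50 mm across and 18 mm high, with the glass in its top and a red line on the side of the bolt; origin at its underside, on the lens axis, 80 mm above the table. Not to be touched by the gripper (brushes under 2 N are forgiven)
- lens_top (a point): centre of the lens's flat top, 98 mm above the table, on the axis; here the plate must lie
- iris_ring (a joint): angle of the silver ring (rad), positive counter-clockwise seen from above, stops at -1.2 and 1.2. At 0 its notch (13 mm wide, 6 mm deep, red floor) faces the bolt; starts at 0.55 to 1.05, so it must be turned clockwise. Stiff (about 0.12 N m), stays where it is left
- ring_notch (a point): mouth of the notch in the rim of the silver ring, 30 mm from the axis and 71 mm above the table; turns with the ring
- lock_bolt (a joint): travel of the lock bolt (m): 0 drawn out (starts at 0 to 0.003), 0.014 fully in. Slides along the stand's +x, towards the axis, against about 1.5 N, stays where left; the ring's rim stops it unless the notch is within about 0.1 rad of it; once in, it holds the ring
- bolt_handle (a point): centre of the bolt's upright orange handle, 92 mm above the table; the handle is 12 mm along the stand's x, 20 mm along its y, 24 mm high (z 80 to 104 mm), 75 mm from the axis when drawn out, 61 mm when in. Axes as the stand's
- dust_cap: black cap 60 mm across on top of the lens, with a red knob 22 mm across; origin at the centre of the underside of its skirt (86 mm above the table at the start), z up. The skirt is 12 mm deep, fits loosely round the upper ring; the disc's top is 18 mm and the knob's top 44 mm above the origin. 60 g
- cap_tray: blue square tray fixed to the table, 110 mm outside, 102 mm inside, lip 14 mm high; inner floor 4 mm above its origin, which is the centre of its underside. Stands on the left or on the right
- cal_plate: silver plate with a white face of black dots, lying face up on the table on the side opposite to the tray; 90 mm along its x, 56 mm along its y, 12 mm thick; origin at the centre of its underside, z up. About 150 g
- sand_block: loose dark grey sanding block, 34 x 68 x 24 mm, a bystander; origin at the centre of its underside
- club_head_a: loose black golf club head on its sole, 70 x 119 x 50 mm, left front, a bystander; origin under its middle
- club_head_b: loose black golf club head on its sole, 70 x 119 x 50 mm, right front, a bystander; origin under its middle
Things that resemble listed ones, but are neither listed nor needed, are in the scene too. There is more than one size of the dust_cap; the one meant has the size given above.

How it is judged:
By the outcome, as a careful person would: the job done as asked, in the order asked, and still so for the second after the job is handed in, with the robot touching nothing.
It also fails if it takes over 72 s, if anything falls off the work surface, if the arm or the gripper's body presses on something with over 40 N, if the wrist force passes 120 N, or if a joint passes its speed limit or range.

## Working session

There is one attempt and no reset: what is moved stays moved. The work goes in short steps, Python scripts to look and compute and a tool call to move; the robot and the scene stay as the last step left them, time stands still between calls to the robot, and variables do not carry over. Pictures are saved under pics/ and viewed, at most 10 in all, crops included, and the job is handed in when it is done.

Besides the shell and the picture viewer there is one more tool, called after "Request:" by a JSON object that holds its "api" and its "payload", one argument or row to a line. apply_moves: Moves the arm, as the interface text tells. Its arguments: {"type":"object","properties":{"targets":{"type":"array","items":{"type":"array","items":{"type":"number"}}}},"required":["targets"]}

```bash
mkdir -p pics
python3 - <<'E'
from cell import arm
import cv2,numpy as np
s=arm.sense()
print({k:np.round(v,3).tolist() for k,v in s.items()})
for n in("scene","top"):
    im=arm.grab_frame(n); cv2.imwrite(f"pics/{n}0.png",im[:,:,::-1]); c=arm.get_calibration(n); print(n,{k:np.round(v,4).tolist() if not isinstance(v,str) else v for k,v in c.items()})
E
```

```text
{'time_s': 0.0, 'joint_pos': [-1.231, 0.508, -0.238, 1.501, 0.126, 1.149, -0.155], 'qvel': [0.0, 0.0, -0.001, -0.001, 0.001, -0.0, 0.001], 'joint_efforts': [0.0, -62.058, -2.187, -24.966, 0.012, 0.012, -0.0], 'tool_pos': [144.747, 607.442, 204.911], 'ee_rot': [-0.0, 0.117, 0.993, -0.001], 'ft_force': [0.146, -0.443, -0.179], 'ft_torque': [-0.008, -0.035, 0.048], 'gripper_force': 0.0, 'finger_gap': 1.001}
scene {'camera_matrix': [[405.6269, 0.0, 321.6522], [0.0, 405.6269, 202.2907], [0.0, 0.0, 1.0]], 'position': [1234.4313, -402.702, 585.9217], 'attitude': [0.7179, 0.4474, 0.2745, 0.4574]}
top {'camera_matrix': [[400.2464, 0.0, 320.139], [0.0, 400.2464, 192.0774], [0.0, 0.0, 1.0]], 'position': [264.9467, -9.8567, 1219.7218], 'attitude': [0.7076, 0.0331, -0.0315, -0.7051]}
```

View pics/top0.png

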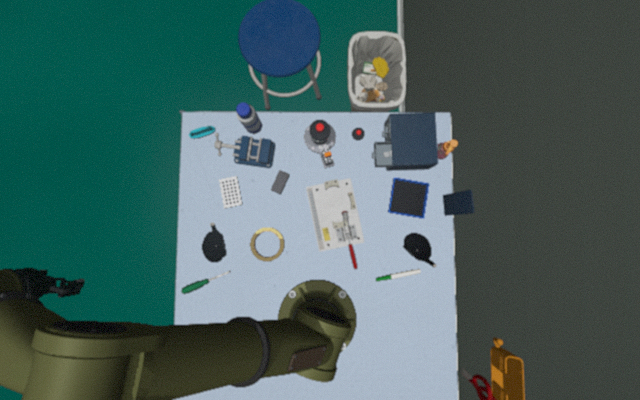

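View pics/scene0.png

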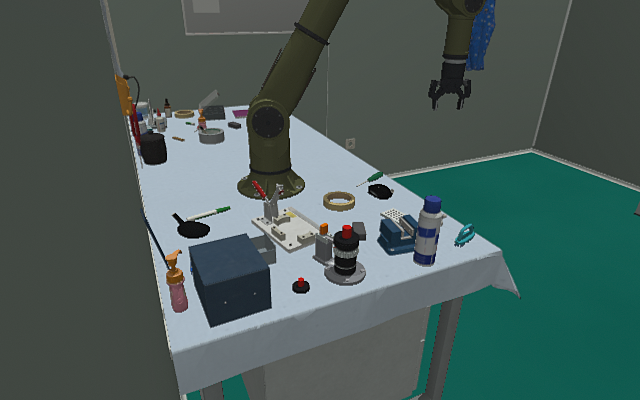

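The top view shows the lens with its red knob at (320,127), bolt at (326,158), tray at (408,197), dotted plate at (231,192), and sanding block at (280,182). Two things could be taken for the cap: the one on the lens at (320,130), and a small loose cap with a red knob at (358,133), which is a decoy. There is also a dark sheet at (458,202) that could pass for the tray, but it lies off to the side. I choose the cap on the lens, and will check it in a close crop.

```bash
cat > h.py <<'E'
import numpy as np,cv2
from scipy.spatial.transform import Rotation as R
from cell import arm
def rot(q): return R.from_quat([q[1],q[2],q[3],q[0]])
def px2w(c,uv,z):
    K=np.array(c["camera_matrix"]); uv=np.atleast_2d(uv).astype(float)
    d=np.c_[(uv[:,0]-K[0,2])/K[0,0],-(uv[:,1]-K[1,2])/K[1,1],-np.ones(len(uv))]
    d=rot(c["attitude"]).apply(d); p=np.array(c["position"])
    return p+d*((z-p[2])/d[:,2])[:,None]
def w2px(c,P):
    K=np.array(c["camera_matrix"]); q=rot(c["attitude"]).inv().apply(np.atleast_2d(P)-np.array(c["position"]))
    return np.c_[K[0,2]+K[0,0]*q[:,0]/-q[:,2],K[1,2]-K[1,1]*q[:,1]/-q[:,2]]
def blobs(im,name,lo,hi,amin=5):
    h=cv2.cvtColor(im,cv2.COLOR_RGB2HSV); m=cv2.inRange(h,lo,hi)
    n,l,st,ce=cv2.connectedComponentsWithStats(m)
    return [(st[i].tolist(),np.round(ce[i],1).tolist()) for i in range(1,n) if st[i,4]>=amin],l
def st():
    s=arm.sense(); t=rot(s["ee_rot"])
    print("t",round(s["time_s"],2),"tcp",np.round(s["tool_pos"],1),"x",np.round(t.apply([1,0,0]),3),"z",np.round(t.apply([0,0,1]),3),"F",np.round(s["ft_force"],1),"gap",round(s["finger_gap"],3),"gf",np.round(s["gripper_force"],1),"j",np.round(s["joint_pos"],2)); return s
E
python3 - <<'E'
from h import *
im=cv2.imread("pics/top0.png")[:,:,::-1]; c=arm.get_calibration("top")
for nm,lo,hi in(("red",(0,120,100),(6,255,255)),("red2",(174,120,100),(180,255,255)),("orange",(7,120,120),(18,255,255)),("blue",(105,130,60),(125,255,255))):
    b,l=blobs(im,nm,lo,hi)
    for s,ce in b:
        if 180<ce[0]<450 and 100<ce[1]<290: print(nm,s,ce,[np.round(px2w(c,ce,z)[0,:2],1).tolist() for z in(0,104,130)])
b=cv2.resize(im[105:225,215:435],None,fx=3.6,fy=3.6,interpolation=cv2.INTER_CUBIC); cv2.imwrite("pics/crop1.png",b[:,:,::-1])
E
```

```text
red [316, 123, 8, 9, 45] [319.3, 126.9] [[580.2, -3.5], [553.3, -4.0], [546.6, -4.2]]
red [356, 130, 5, 5, 18] [358.1, 132.0] [[564.4, -123.9], [538.9, -114.2], [532.5, -111.8]]
red [349, 245, 3, 5, 6] [350.3, 247.0] [[210.5, -98.6], [215.1, -91.0], [216.3, -89.1]]
red [351, 251, 4, 10, 16] [352.3, 255.4] [[185.4, -104.5], [192.2, -96.5], [193.9, -94.4]]
red [354, 262, 2, 6, 9] [354.4, 264.6] [[158.0, -110.8], [167.1, -102.2], [169.4, -100.0]]
red2 [350, 248, 3, 4, 7] [350.7, 249.6] [[202.7, -99.8], [208.0, -92.1], [209.3, -90.2]]
red2 [352, 252, 2, 3, 5] [352.6, 252.8] [[193.2, -105.5], [199.3, -97.3], [200.8, -95.3]]
red2 [352, 257, 3, 3, 6] [353.2, 258.0] [[177.6, -107.2], [185.1, -98.9], [186.9, -96.8]]
red2 [353, 261, 3, 3, 6] [353.8, 261.7] [[166.6, -109.0], [175.0, -100.5], [177.1, -98.4]]
orange [443, 139, 15, 16, 131] [449.8, 145.7] [[522.2, -407.1], [500.2, -373.2], [494.8, -364.7]]
orange [325, 152, 6, 5, 24] [327.4, 154.0] [[494.9, -28.8], [475.3, -27.2], [470.4, -26.8]]
blue [236, 102, 15, 16, 159] [243.0, 109.2] [[635.7, 234.9], [604.1, 214.0], [596.2, 208.8]]
blue [389, 178, 40, 40, 264] [410.0, 197.6] [[360.8, -281.4], [352.7, -258.3], [350.6, -252.5]]
```

View pics/crop1.png

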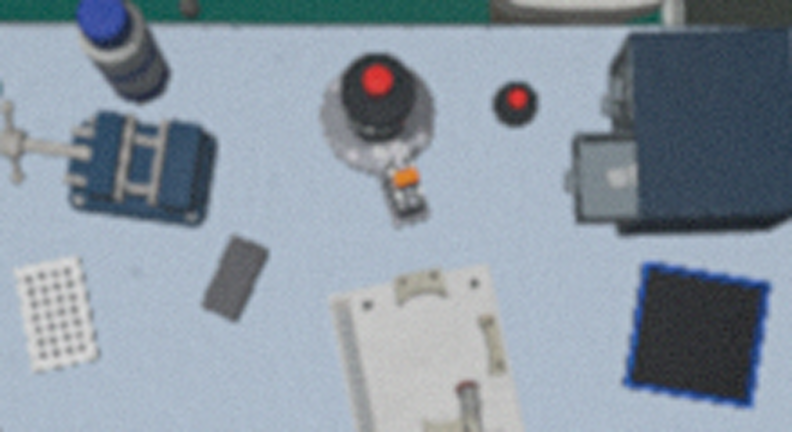

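The crop confirms the choice: the cap on the lens is large (about 60 mm) and the loose one at crop (516,103) is a smaller decoy. The orange handle is at crop (405,177), the tray at (698,333) and the dotted plate at (58,315). Now I move above the lens.

Request:
{"api": "apply_moves", "payload": {
  "targets": [
    [-30,-28,-12,0,0,0,0],
    [-36,-34,-10,0,0,0,0],
    [-36,-34,-10,0,0,0,0],
    [-36,-34,-8,0,0,0,0],
    [-36,-34,-5,0,0,0,0]
  ]
}}

```text
time_s: 0.6
tool_pos: [276.2, 407.3, 250.9]
ee_rot: [0.0, 0.117, 0.993, 0.0]
ft_force: [1.3, -0.3, 0.3]
finger_gap: 0.999
gripper_force: 0.0
```

Request:
{"api": "apply_moves", "payload": {
  "targets": [
    [-36,-34,0,0,0,0,0],
    [-36,-34,0,0,0,0,0],
    [-36,-34,0,0,0,0,0],
    [-36,-34,0,0,0,0,0],
    [-36,-34,0,0,0,0,0]
  ]
}}

```text
time_s: 1.1
tool_pos: [411.7, 200.1, 250.6]
ee_rot: [0.0, 0.117, 0.993, -0.0]
ft_force: [2.1, 0.6, -0.3]
finger_gap: 0.999
gripper_force: 0.0
```

Request:
{"api": "apply_moves", "payload": {
  "targets": [
    [-36,-34,0,0,0,0,0],
    [-36,-34,0,0,0,0,0],
    [-36,-34,0,0,0,0,0],
    [-30,-28,0,0,0,0,0],
    [-15,-15,0,0,0,0,0]
  ]
}}

```text
time_s: 1.6
tool_pos: [527.7, 21.3, 250.1]
ee_rot: [-0.0, 0.119, 0.993, -0.001]
ft_force: [0.1, 0.2, 0.6]
finger_gap: 1.007
gripper_force: 0.0
```

Run:
```python
from h import *
st(); c=arm.get_calibration("wrist"); im=arm.grab_frame("wrist"); cv2.imwrite("pics/w1.png",im[:,:,::-1])
st(); print({k:np.round(v,3).tolist() for k,v in c.items()}, rot(c["attitude"]).as_matrix().round(3).tolist())
```

```text
t 1.6 tcp [527.7  21.3 250.1] x [-0.972  0.236 -0.   ] z [-0.    -0.002 -1.   ] F [0.1 0.2 0.6] gap 1.007 gf 0.0 j [-0.12  0.32  0.05  1.68 -0.02  1.14  1.26]
t 1.65 tcp [528.6  19.  249.9] x [-0.971  0.238 -0.001] z [ 0.    -0.003 -1.   ] F [ 1.9 -2.6  0.2] gap 1.003 gf 0.0 j [-0.12  0.32  0.05  1.68 -0.01  1.14  1.26]
{'camera_matrix': [[276.75, 0.0, 323.156], [0.0, 276.75, 192.774], [0.0, 0.0, 1.0]], 'position': [463.748, 35.975, 419.003], 'attitude': [0.779, -0.104, -0.08, 0.613]} [[0.236, -0.939, -0.252], [0.972, 0.227, 0.064], [-0.002, -0.26, 0.966]]
```

View pics/w1.png

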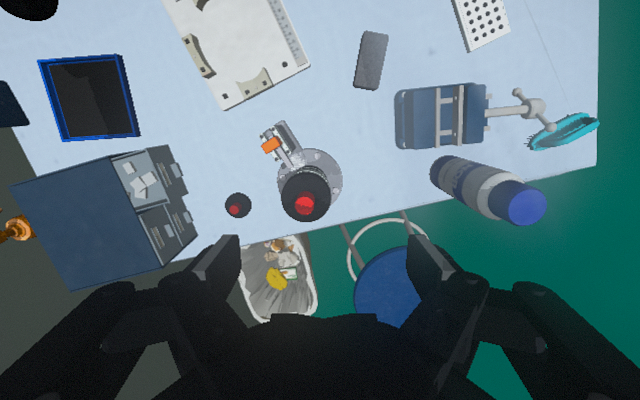

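The wrist view shows the knob at (305,204), the orange handle at (270,145), the tray around (90,97), the plate at (485,20, partly out of view), and the small decoy cap at (238,205). I'll measure from it.

Run:
```python
from h import *
c=arm.get_calibration("wrist"); im=arm.grab_frame("wrist")
lo=cv2.inRange(cv2.cvtColor(im,cv2.COLOR_RGB2HSV),(0,150,90),(6,255,255))
for nm,a,b,zs in(("red",(0,150,90),(6,255,255),(130,126)),("orange",(7,150,110),(18,255,255),(104,100)),("blue",(105,150,60),(125,255,255),(14,))):
    for s,ce in blobs(im,nm,a,b,15)[0]: print(nm,s,ce,[px2w(c,ce,z)[0,:2].round(1).tolist() for z in zs])
# tray outline
m=cv2.inRange(cv2.cvtColor(im,cv2.COLOR_RGB2HSV),(105,150,60),(125,255,255)); m[:,200:]=0; m[:40]=0;m[150:]=0
r=cv2.minAreaRect(cv2.findNonZero(m)); bx=cv2.boxPoints(r); P=px2w(c,bx,14)[:,:2]; print("tray",P.round(0).tolist(),P.mean(0).round(1))
# plate from top picture
t=cv2.imread("pics/top0.png"); ct=arm.get_calibration("top")
g=cv2.cvtColor(t,cv2.COLOR_BGR2HSV); w=cv2.inRange(g,(0,0,195),(180,22,255)); k=np.zeros_like(w); k[165:220,210:255]=w[165:220,210:255]
k=cv2.morphologyEx(k,cv2.MORPH_OPEN,np.ones((2,2))); r=cv2.minAreaRect(cv2.findNonZero(k)); P=px2w(ct,cv2.boxPoints(r),12)[:,:2]; print("plate",P.round(0).tolist(),P.mean(0).round(1),np.linalg.norm(np.diff(P,axis=0),axis=1).round(1))
q=px2w(ct,np.array([[15,268],[82,257],[100,360],[35,373]])/3.6+[215,105],12)[:,:2]; print(q.round(0).tolist(),q.mean(0).round(1))
s=np.array(st()["tool_pos"]);
```

```text
red [297, 195, 19, 12, 119] [306.5, 200.8] [[544.6, -5.3], [545.7, -5.9]]
orange [263, 136, 19, 16, 169] [272.1, 143.6] [[477.6, -29.5], [477.8, -30.3]]
orange [12, 217, 21, 23, 213] [23.4, 227.8] [[503.0, -354.7], [503.5, -359.6]]
orange [8, 220, 9, 9, 28] [11.1, 223.4] [[494.2, -366.3], [494.6, -371.4]]
blue [39, 54, 101, 87, 1866] [84.5, 94.3] [[354.6, -281.2]]
blue [511, 191, 39, 33, 808] [528.4, 208.9] [[670.0, 306.5]]
blue [355, 246, 67, 83, 3542] [386.9, 288.5] [[756.4, 70.6]]
tray [[300.0, -322.0], [303.0, -207.0], [423.0, -226.0], [422.0, -351.0]] [ 362.2 -276.4]
plate [[413.0, 301.0], [423.0, 248.0], [334.0, 230.0], [324.0, 283.0]] [373.7 265.3] [54.2 90.7 53.9]
[[413.0, 300.0], [423.0, 244.0], [336.0, 227.0], [325.0, 281.0]] [374.1 263. ]
t 1.7 tcp [527.4  21.6 249.9] x [-0.971  0.237  0.   ] z [-0.001 -0.002 -1.   ] F [-0.1 -0.  -0.7] gap 1.002 gf 0.0 j [-0.12  0.32  0.05  1.68 -0.02  1.14  1.26]
```

Request:
{"api": "apply_moves", "payload": {
  "targets": [
    [-12,-11,30,0,0,0,0],
    [-12,-11,30,0,0,0,0],
    [0,0,25,0,0,0,0],
    [0,0,0,0,0,0,0],
    [0,0,0,0,0,0,0]
  ]
}}

```text
time_s: 2.2
tool_pos: [544.3, -0.4, 165.8]
ee_rot: [-0.001, 0.116, 0.993, 0.0]
ft_force: [-0.8, -0.2, 0.3]
finger_gap: 1.003
gripper_force: 0.0
```

Run:
```python
from h import *
s=st(); c=arm.get_calibration("wrist"); im=arm.grab_frame("wrist"); cv2.imwrite("pics/w2.png",im[:,:,::-1])
for nm,a,b,zs in(("red",(0,140,60),(8,255,255),(130,117)),("orange",(9,150,110),(18,255,255),(104,98))):
    for t,ce in blobs(im,nm,a,b,30)[0]:
        if t[2]<120: print(nm,t,ce,[px2w(c,ce,z)[0,:2].round(1).tolist() for z in zs])
print("lens px at axis z130/112:",w2px(c,[[546,-5,130],[546,-5,104]]).round(0).tolist())
```

```text
t 2.2 tcp [ 5.443e+02 -4.000e-01  1.658e+02] x [-0.973  0.231  0.001] z [-0.001  0.    -1.   ] F [-0.8 -0.2  0.3] gap 1.003 gf 0.0 j [-0.08  0.42  0.05  1.78 -0.03  0.95  1.32]
red [306, 200, 26, 19, 270] [319.1, 209.3] [[546.0, -5.3], [550.1, -6.5]]
orange [258, 117, 26, 23, 328] [270.7, 128.1] [[477.7, -29.7], [477.7, -30.8]]
lens px at axis z130/112: [[319.0, 209.0], [320.0, 200.0]]
```

View pics/w2.png

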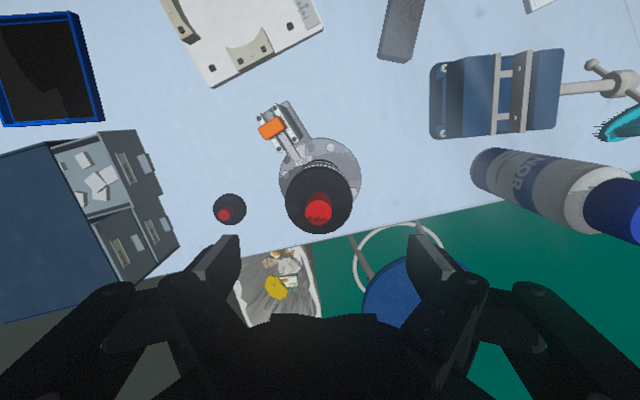

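The knob is at about (318,210), the handle at (271,128), and the foot and cap look upright. I'll refine the knob centre with a looser mask.

Run:
```python
from h import *
im=cv2.imread("pics/w2.png")[:,:,::-1].astype(int); c=arm.get_calibration("wrist")
m=((im[...,0]>45)&(im[...,0]>2*im[...,1])&(im[...,0]>2*im[...,2])).astype(np.uint8)
n,l,s,ce=cv2.connectedComponentsWithStats(m)
for i in range(1,n):
    if s[i,4]>30: print(s[i],ce[i].round(1))
for z,d in((130,0),(104,0)):
    a=np.arange(0,6.28,.5); p=w2px(c,np.c_[546+11*np.cos(a),-5+11*np.sin(a),np.full_like(a,z)]); print(z,p.min(0).round(),p.max(0).round())
mm=np.ptp(im[190:235,300:340],axis=2); print(im[194:234:2,318].tolist())
```

```text
[305 199  27  26 539] [318.2 211.7]
[218 210  12  11  91] [223.5 214.8]
130 [305. 194.] [333. 221.]
104 [307. 186.] [332. 211.]
[[96, 47, 53], [99, 49, 53], [98, 48, 52], [172, 56, 56], [196, 54, 57], [192, 52, 54], [191, 50, 53], [188, 49, 50], [189, 48, 51], [186, 47, 51], [186, 48, 51], [170, 46, 47], [108, 48, 53], [109, 49, 54], [138, 49, 50], [136, 47, 48], [46, 52, 53], [50, 52, 57], [45, 50, 51], [46, 50, 52]]
```

Request:
{"api": "apply_moves", "payload": {
  "targets": [
    [-5,-4.5,15,0,0,0,0],
    [0,0,22,0,0,0,0],
    [0,0,22,0,0,0,0.3],
    [0,0,0,0,0,0,0.5],
    [0,0,0,0,0,0,1]
  ]
}}

```text
time_s: 2.75
tool_pos: [549.1, -6.5, 108.0]
ee_rot: [0.001, 0.116, 0.993, 0.0]
ft_force: [0.0, -0.5, 0.0]
finger_gap: 0.514
gripper_force: 0.0
```

Request:
{"api": "apply_moves", "payload": {
  "targets": [
    [0,0,0,0,0,0,1],
    [0,0,0,0,0,0,1],
    [0,0,0,0,0,0,1],
    [0,0,0,0,0,0,1],
    [0,0,0,0,0,0,1]
  ]
}}

```text
time_s: 3.25
tool_pos: [548.5, -7.0, 106.7]
ee_rot: [0.0, 0.117, 0.993, 0.0]
ft_force: [-0.4, -1.5, 0.5]
finger_gap: 0.001
gripper_force: 0.0
```

Run:
```python
from h import *
st(); im=arm.grab_frame("wrist"); cv2.imwrite("pics/w3.png",im[100:400,150:490,::-1])
im=arm.grab_frame("scene"); cv2.imwrite("pics/s3.png",np.hstack([cv2.resize(im[200:320,270:430,::-1],None,fx=3,fy=3),np.zeros((360,0,3),np.uint8)]))
a=cv2.imread("pics/w3.png"); b=cv2.imread("pics/s3.png"); h=300; b=cv2.resize(b,(int(b.shape[1]*h/b.shape[0]),h)); cv2.imwrite("pics/c3.png",np.hstack([a,b]))
```

```text
t 3.25 tcp [548.5  -7.  106.7] x [-0.973  0.232 -0.   ] z [ 0. -0. -1.] F [-0.4 -1.5  0.5] gap 0.001 gf 0.0 j [-0.06  0.49  0.05  1.84 -0.03  0.81  1.34]
```

View pics/c3.png

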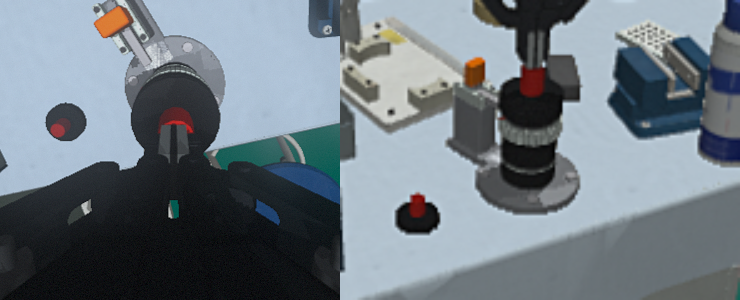

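Run:
```python
from h import *
s=arm.sense(); c=arm.get_calibration("wrist"); t=rot(s["ee_rot"]); p=np.array(s["tool_pos"])
print("TCP px wrist",w2px(c,p).round(0), "19 behind",w2px(c,p+[0,0,19]).round(0))
c2=arm.get_calibration("scene"); q=w2px(c2,[p,p+[0,0,24],[548.5,-7,130],[548.5,-7,104],[548.5,-7,0]]); print(((q-[270,200])*2.5+[340,0]).round(0).tolist())
im=cv2.imread("pics/w3.png").astype(int); m=((im[...,2]>45)&(im[...,2]>2*im[...,1])&(im[...,2]>2*im[...,0])).astype(np.uint8); m[100:,:120]=0
n,l,ss,ce=cv2.connectedComponentsWithStats(m)
for i in range(1,n):
    if ss[i,4]>30: print(ss[i]+[150,100,0,0,0],ce[i].round(1)+[150,100])
a=np.arange(0,6.28,.3)
for z in(130,104):
  e=w2px(c,np.c_[548.5+11*np.cos(a),-6+11*np.sin(a),np.full_like(a,z)]); print(z,e.min(0).round(),e.max(0).round())
e=w2px(c,np.c_[548.5+30*np.cos(a),-6+30*np.sin(a),np.full_like(a,104)]); print(e.min(0).round(),e.max(0).round())
```

```text
TCP px wrist [[325. 223.]] 19 behind [[325. 234.]]
[[529.0, 88.0], [530.0, 65.0], [530.0, 65.0], [529.0, 90.0], [524.0, 183.0]]
[313 208  31  25 392] [330.4 218.9]
130 [308. 219.] [346. 255.]
104 [310. 205.] [343. 236.]
[281. 177.] [372. 262.]
```

Request:
{"api": "apply_moves", "payload": {
  "targets": [
    [0,0,-20,0,0,0,1],
    [0,0,-40,0,0,0,0.7],
    [0,0,0,0,0,0,0.7],
    [0,0,0,0,0,0,0.7]
  ]
}}

```text
time_s: 3.75
tool_pos: [549.0, -7.0, 167.3]
ee_rot: [0.001, 0.117, 0.993, 0.0]
ft_force: [-0.8, -0.4, -0.8]
finger_gap: 0.298
gripper_force: 0.0
```

Run:
```python
from h import *
st(); w=arm.grab_frame("wrist"); s=arm.grab_frame("scene"); cv2.imwrite("pics/w4.png",w[:,:,::-1]); cv2.imwrite("pics/s4.png",s[:,:,::-1])
f=lambda i:cv2.resize(i,(400,300),interpolation=cv2.INTER_CUBIC)
o=cv2.imread("pics/w3.png"); os=cv2.imread("pics/s3.png")
A=f(o[60:180,95:255]); B=f(w[160:280,245:405,::-1]); C=f(os[:270,60:420]); D=f(s[200:290,290:410,::-1])
cv2.imwrite("pics/c4.png",np.vstack([np.hstack([A,B]),np.hstack([C,D])]))
```

```text
t 3.75 tcp [549.   -7.  167.3] x [-0.973  0.232 -0.002] z [ 0.002  0.    -1.   ] F [-0.8 -0.4 -0.8] gap 0.298 gf 0.0 j [-0.07  0.42  0.05  1.77 -0.03  0.96  1.33]
```

View pics/c4.png

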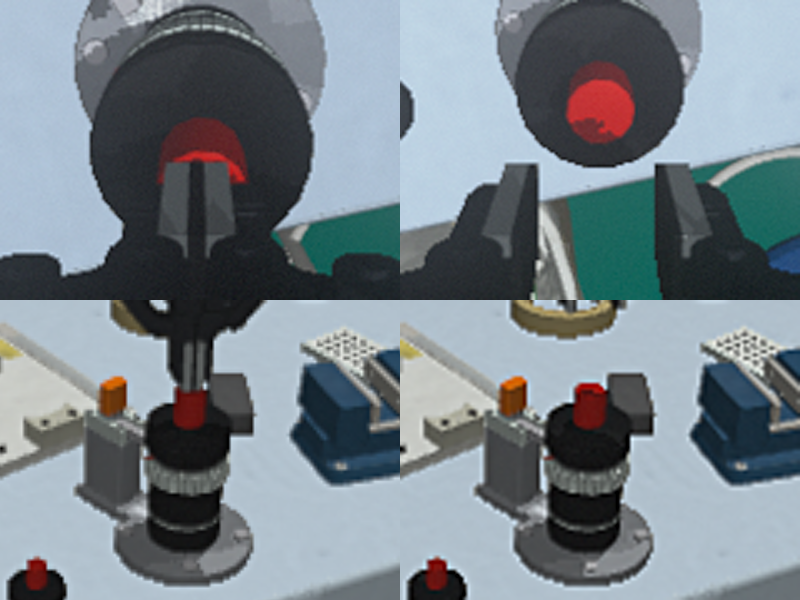

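The composite shows the shut tips hanging above the knob top (panels A and C), so the physical fingertips sit higher than the reported TCP. The cap was not disturbed. I'll measure that offset in the scene picture.

Run:
```python
from h import *
c=arm.get_calibration("scene"); p=np.array([549,-7,167.3])
for dz in(0,10,20,30,40): print(dz,w2px(c,p+[0,0,dz]).round(1).tolist(), w2px(c,[144.7,607.4,205+dz]).round(1).tolist())
a=cv2.imread("pics/s4.png"); b=cv2.imread("pics/scene0.png")
A=cv2.resize(a[150:230,285:365],(400,400),interpolation=cv2.INTER_NEAREST); B=cv2.resize(b[60:140,410:490],(400,400),interpolation=cv2.INTER_NEAREST)
for i in(A,B):
    for k in range(0,400,50): cv2.putText(i,str(k//5),(0,k+8),0,.35,(0,0,255),1); cv2.line(i,(0,k),(8,k),(0,0,255),1)
cv2.imwrite("pics/c5.png",np.hstack([A,B]))
```

```text
0 [[346.8, 211.6]] [[444.3, 120.5]]
10 [[347.0, 207.6]] [[444.8, 117.7]]
20 [[347.2, 203.5]] [[445.2, 114.9]]
30 [[347.4, 199.4]] [[445.6, 112.1]]
40 [[347.6, 195.2]] [[446.0, 109.3]]
```

View pics/c5.png

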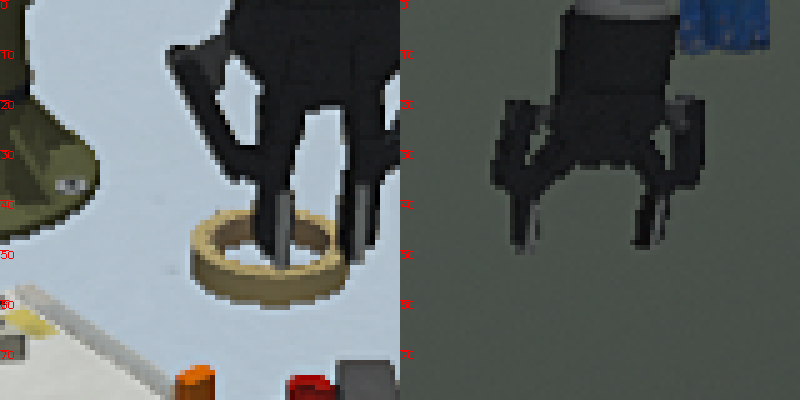

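The scene picture puts the real fingertips about 20 mm above the reported TCP (left crop tips at row 203 where the TCP projects to row 212). I'll plan with true tip z = TCP z + 20, and retry the knob at TCP z 92.

Request:
{"api": "apply_moves", "payload": {
  "targets": [
    [0,0,0,0,0,0,0.4],
    [0,0,15,0,0,0,0.4],
    [0,0,30,0,0,0,0.4],
    [0,0,30,0,0,0,0.4],
    [0,0,0,0,0,0,0.6]
  ]
}}

```text
time_s: 4.35
tool_pos: [545.3, -6.9, 87.6]
ee_rot: [-0.004, 0.117, 0.993, -0.001]
ft_force: [0.2, -0.4, 0.3]
finger_gap: 0.448
gripper_force: 0.0
```

Request:
{"api": "apply_moves", "payload": {
  "targets": [
    [0,0,0,0,0,0,1],
    [0,0,0,0,0,0,1],
    [0,0,0,0,0,0,1],
    [0,0,0,0,0,0,1],
    [0,0,0,0,0,0,1]
  ]
}}

```text
time_s: 4.85
tool_pos: [548.8, -7.0, 92.2]
ee_rot: [0.001, 0.117, 0.993, 0.0]
ft_force: [-0.6, 0.6, 0.2]
finger_gap: 0.223
gripper_force: 58.6
```

Request:
{"api": "apply_moves", "payload": {
  "targets": [
    [0,0,-10,0,0,0,1],
    [0,0,-25,0,0,0,1],
    [0,0,-35,0,0,0,1],
    [0,0,-40,0,0,0,1],
    [6,-16,-30,0,0,0,1]
  ]
}}

```text
time_s: 5.35
tool_pos: [540.1, -19.1, 234.7]
ee_rot: [0.002, 0.115, 0.993, 0.001]
ft_force: [1.1, 0.5, -1.2]
finger_gap: 0.224
gripper_force: 58.7
```

Request:
{"api": "apply_moves", "payload": {
  "targets": [
    [12,-31,0,0,0,0,1],
    [12,-31,0,0,0,0,1],
    [12,-31,0,0,0,0,1],
    [12,-31,0,0,0,0,1],
    [12,-31,0,0,0,0,1]
  ]
}}

```text
time_s: 5.85
tool_pos: [443.7, -159.1, 232.6]
ee_rot: [0.001, 0.117, 0.993, -0.0]
ft_force: [1.2, -0.1, -0.3]
finger_gap: 0.225
gripper_force: 58.7
```

Request:
{"api": "apply_moves", "payload": {
  "targets": [
    [12,-31,0,0,0,0,1],
    [12,-31,0,0,0,0,1],
    [12,-31,10,0,0,0,1],
    [12,-31,20,0,0,0,1],
    [4,-10,20,0,0,0,1]
  ]
}}

```text
time_s: 6.35
tool_pos: [361.0, -279.5, 182.3]
ee_rot: [0.001, 0.119, 0.993, -0.001]
ft_force: [0.8, -0.0, -0.6]
finger_gap: 0.225
gripper_force: 58.8
```

Request:
{"api": "apply_moves", "payload": {
  "targets": [
    [0,0,30,0,0,0,1],
    [0,0,30,0,0,0,1],
    [0,0,20,0,0,0,1],
    [0,0,0,0,0,0,1]
  ]
}}

```text
time_s: 6.75
tool_pos: [361.8, -275.4, 100.2]
ee_rot: [-0.002, 0.117, 0.993, 0.001]
ft_force: [0.3, 0.3, -0.8]
finger_gap: 0.225
gripper_force: 58.8
```

Run:
```python
from h import *
st(); c=arm.get_calibration("wrist"); im=arm.grab_frame("wrist"); cv2.imwrite("pics/w6.png",im[:,:,::-1])
m=cv2.inRange(cv2.cvtColor(im,cv2.COLOR_RGB2HSV),(108,150,60),(125,255,255)); n,l,s,ce=cv2.connectedComponentsWithStats(m)
for i in range(1,n):
    if s[i,4]>60: print(s[i],ce[i].round(0),px2w(c,ce[i],14)[0].round(0))
o=np.array([361,-280,14.]); print("pred", [w2px(c,o+np.array(d)).round(0).tolist() for d in([55,55,0],[-55,55,0],[-55,-55,0],[55,-55,0])])
```

```text
t 6.75 tcp [ 361.8 -275.4  100.2] x [-0.973  0.232  0.004] z [-0.003  0.002 -1.   ] F [ 0.3  0.3 -0.8] gap 0.225 gf 58.8 j [ 0.47  0.39  0.17  2.08 -0.1   0.69  2.05]
[ 259  128  122  118 1180] [325. 166.] [ 339. -270.   14.]
pred [[[387.0, 230.0]], [[365.0, 118.0]], [[247.0, 147.0]], [[279.0, 254.0]]]
```

View pics/w6.png

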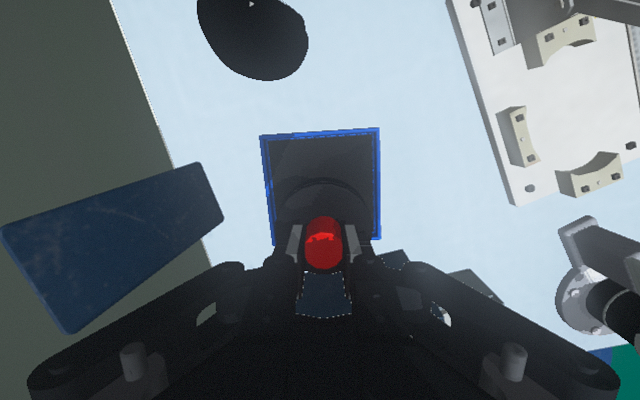

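The cap hangs upright from the gripper. The tray's near corners are at (261,136) and (379,129), and its right edge runs down to (379,239). I'll work out its centre.

Run:
```python
from h import *
c=arm.get_calibration("wrist"); P=px2w(c,[[260.5,136],[379,129],[379,239]],14)[:,:2]
u=P[1]-P[0]; L=np.linalg.norm(u); u/=L; n=np.array([u[1],-u[0]]); n*=np.sign(n@(P[2]-P[1])); print(P.round(0).tolist(),L.round(0),((P[0]+P[1])/2+n*55).round(1)); st()
```

```text
[[300.0, -321.0], [319.0, -215.0], [425.0, -235.0]] 108.0 [ 363.8 -277.7]
t 6.8 tcp [ 362.6 -276.   101.5] x [-0.973  0.232  0.002] z [-0.001  0.001 -1.   ] F [0.4 0.2 0.8] gap 0.228 gf 58.8 j [ 0.47  0.38  0.17  2.08 -0.1   0.69  2.05]
```

Request:
{"api": "apply_moves", "payload": {
  "targets": [
    [0,0,30,0,0,0,1],
    [0,0,30,0,0,0,1],
    [0,0,20,0,0,0,1],
    [0,0,6,0,0,0,1],
    [0,0,3,0,0,0,1]
  ]
}}

```text
time_s: 7.3
tool_pos: [363.7, -276.8, 13.3]
ee_rot: [0.0, 0.117, 0.993, -0.0]
ft_force: [0.3, 0.0, 0.6]
finger_gap: 0.226
gripper_force: 58.8
```

Request:
{"api": "apply_moves", "payload": {
  "targets": [
    [0,0,1,0,0,0,1],
    [0,0,1,0,0,0,1]
  ]
}}

```text
time_s: 7.5
tool_pos: [363.8, -276.9, 11.6]
ee_rot: [0.001, 0.117, 0.993, -0.0]
ft_force: [-0.4, -0.1, -0.3]
finger_gap: 0.227
gripper_force: 58.8
```

Request:
{"api": "apply_moves", "payload": {
  "targets": [
    [0,0,1,0,0,0,1],
    [0,0,0.5,0,0,0,1],
    [0,0,0,0,0,0,1]
  ]
}}

```text
time_s: 7.8
tool_pos: [363.5, -276.5, 9.6]
ee_rot: [0.001, 0.117, 0.993, -0.0]
ft_force: [0.3, 0.7, 4.8]
finger_gap: 0.227
gripper_force: 59.4
```

Request:
{"api": "apply_moves", "payload": {
  "targets": [
    [0,0,0,0,0,0,0.6],
    [0,0,0,0,0,0,0.4],
    [0,0,0,0,0,0,0.3],
    [0,0,-20,0,0,0,0.2],
    [0,0,-40,0,0,0,0]
  ]
}}

```text
time_s: 8.3
tool_pos: [361.4, -275.2, 67.7]
ee_rot: [-0.003, 0.117, 0.993, 0.001]
ft_force: [1.3, 0.2, 0.0]
finger_gap: 0.944
gripper_force: 0.0
```

Request:
{"api": "apply_moves", "payload": {
  "targets": [
    [0,0,-45,0,0,0,0],
    [0,0,-45,0,0,0,0],
    [-11,29,-30,0,0,0,0],
    [-13,34,0,0,0,0,0],
    [-13,34,0,0,0,0,0]
  ]
}}

```text
time_s: 8.8
tool_pos: [422.4, -190.0, 190.3]
ee_rot: [0.001, 0.117, 0.993, -0.0]
ft_force: [0.6, -0.1, -0.5]
finger_gap: 1.0
gripper_force: 0.0
```

Request:
{"api": "apply_moves", "payload": {
  "targets": [
    [-13,34,0,0,0,0,0],
    [-13,34,0,0,0,0,0],
    [-13,34,0,0,0,0,0],
    [-13,34,0,0,0,0,0],
    [-13,34,0,0,0,0,0]
  ]
}}

```text
time_s: 9.3
tool_pos: [524.5, -38.9, 188.9]
ee_rot: [-0.0, 0.117, 0.993, -0.0]
ft_force: [0.1, -1.1, -0.5]
finger_gap: 1.0
gripper_force: 0.0
```

Request:
{"api": "apply_moves", "payload": {
  "targets": [
    [-13,34,0,0,0,-0.14,0],
    [0,0,10,0,0,-0.14,0],
    [0,0,10,0,0,-0.14,0],
    [0,0,10,0,0,-0.14,0],
    [0,0,5,0,0,-0.14,0]
  ]
}}

```text
time_s: 9.8
tool_pos: [543.9, -10.1, 152.9]
ee_rot: [-0.001, -0.234, 0.972, 0.0]
ft_force: [-0.5, -0.1, 0.3]
finger_gap: 1.0
gripper_force: 0.0
```

Run:
```python
from h import *
s=st(); c=arm.get_calibration("wrist"); im=arm.grab_frame("wrist"); cv2.imwrite("pics/w7.png",im[:,:,::-1])
print("axis px z98,71,0",w2px(c,[[548.3,-6,98],[548.3,-6,71],[548.3,-6,0]]).round(0).tolist())
i=im.astype(int); m=((i[...,0]>60)&(i[...,0]>1.7*i[...,1])&(i[...,0]>1.7*i[...,2])).astype(np.uint8)
n,l,ss,ce=cv2.connectedComponentsWithStats(m)
for k in range(1,n):
    if ss[k,4]>=3: print(ss[k],ce[k].round(1),px2w(c,ce[k],71)[0,:2].round(1))
sc=arm.grab_frame("scene"); cv2.imwrite("pics/s7.png",sc[:,:,::-1]); tp=arm.grab_frame("top"); cv2.imwrite("pics/t7.png",tp[:,:,::-1])
```

```text
t 9.8 tcp [543.9 -10.1 152.9] x [-0.891 -0.455  0.002] z [-0.002 -0.    -1.   ] F [-0.5 -0.1  0.3] gap 1.0 gf 0.0 j [ 0.03  0.43 -0.08  1.79  0.04  0.92  1.97]
axis px z98,71,0 [[326.0, 207.0], [326.0, 198.0], [325.0, 181.0]]
[328 107  26  19 154] [338.9 116.6] [477.5 -29.7]
[214 140  13  13 137] [219.8 146. ] [ 548.6 -112.9]
[314 169   5   7  23] [315.7 172. ] [530.6 -25.6]
[300 179   6   5  16] [302.2 180.8] [543.7 -33. ]
```

Run:
```python
from h import *
im=cv2.imread("pics/w7.png")[:,:,::-1].astype(int); c=arm.get_calibration("wrist")
for y in range(152,204):
    r=""
    for x in range(282,372):
        R_,G,B=im[y,x]; r+= "R" if R_>1.35*G and R_>45 else (" " if G<45 else "." if G<80 else "o" if G<130 else "#")
    print(y,r)
ax=np.array([548.3,-6.]);
for nm,r,z in(("ring top",30,78),("ring bot",30,64),("floor top",24,78),("floor bot",24,64),("upper top",25,98)):
    print(nm,[(d,w2px(c,[*(ax+r*np.array([np.cos(np.radians(198.5+d)),np.sin(np.radians(198.5+d))])),z])[0].round(0).astype(int).tolist()) for d in(-60,-30,0,15,30,45,60,75)])
```

```text
152 ############oo##oo#############################o#########################o################
153 ###########oo##o##########################################################################
154 ##########oo###o########o#################################################################
155 ##########o#############oooo##############################################################
156 ############o######o###oooooooooo#########################################################
157 ########o##ooooo###ooo#ooooooooooooo######################################################
158 #######oo##ooooooooooooooooooooooooooo####################################################
159 #######oooooooooooooooooooooooooooooooo###################################################
160 ######ooooooooooooooooooooooooooooooooooo##############################o##################
161 ######ooooooooooooooooooooooooooooooooooooo###############################################
162 #####ooooooooooooooooooooooooooooooooo........ooo#########################################
163 #####ooooooooooooooooooooooooooooo................o
[... 3917 characters left out ...]
67]), (30, [314, 170]), (45, [306, 174]), (60, [300, 180]), (75, [296, 187])]
ring bot [(-60, [355, 184]), (-30, [346, 171]), (0, [331, 165]), (15, [323, 165]), (30, [314, 167]), (45, [307, 171]), (60, [302, 177]), (75, [298, 184])]
floor top [(-60, [351, 190]), (-30, [343, 179]), (0, [330, 174]), (15, [323, 174]), (30, [317, 176]), (45, [311, 179]), (60, [306, 184]), (75, [302, 190])]
floor bot [(-60, [349, 186]), (-30, [342, 176]), (0, [330, 171]), (15, [323, 171]), (30, [317, 173]), (45, [311, 176]), (60, [307, 180]), (75, [303, 186])]
upper top [(-60, [354, 195]), (-30, [345, 183]), (0, [331, 178]), (15, [323, 177]), (30, [316, 179]), (45, [309, 183]), (60, [303, 188]), (75, [299, 195])]
```

The pixel map shows the notch between red walls at (315,170) and (302,181), centred 44° (0.77 rad) counter-clockwise of the bolt. The upper ring's red line at (330,175) confirms the bolt direction. I'll centre on the axis first.

Request:
{"api": "apply_moves", "payload": {
  "targets": [
    [-5,1,10,0,0,0,0],
    [0,0,10,0,0,0,0],
    [0,0,10,0,0,0,0],
    [0,0,0,0,0,0,0],
    [0,0,0,0,0,0,0]
  ]
}}

```text
time_s: 10.45
tool_pos: [548.3, -7.0, 123.6]
ee_rot: [-0.001, -0.231, 0.973, 0.0]
ft_force: [0.2, 0.1, -0.5]
finger_gap: 1.003
gripper_force: 0.0
```

Run:
```python
from h import *
s=st(); t=rot(s["ee_rot"]); print("shift tool:",t.inv().apply(np.array([548.4,-6.2,33])-np.array(s["tool_pos"])).round(1))
```

```text
t 10.45 tcp [548.3  -7.  123.6] x [-0.893 -0.449  0.001] z [-0.001 -0.    -1.   ] F [ 0.2  0.1 -0.5] gap 1.003 gf 0.0 j [ 0.02  0.47 -0.08  1.82  0.05  0.86  1.95]
shift tool: [-0.5  0.6 90.6]
```

Request:
{"api": "apply_moves", "payload": {
  "targets": [
    [-0.5,0.6,20,0,0,0,0],
    [0,0,25,0,0,0,0],
    [0,0,20,0,0,0,0],
    [0,0,15,0,0,0,0],
    [0,0,0,0,0,0,0]
  ]
}}

```text
time_s: 10.95
tool_pos: [547.8, -6.3, 42.7]
ee_rot: [-0.001, -0.231, 0.973, 0.0]
ft_force: [0.3, 0.7, 0.8]
finger_gap: 1.0
gripper_force: 0.0
```

Run:
```python
from h import *
s=st(); t=rot(s["ee_rot"]); p=np.array(s["tool_pos"]); c=arm.get_calibration("scene"); im=arm.grab_frame("scene"); cv2.imwrite("pics/s8.png",im[:,:,::-1])
y=t.apply([0,1,0])
for sg in(-50,50): print("finger mid",sg,[(dz,w2px(c,p+sg*y+[0,0,dz])[0].round(0).astype(int).tolist()) for dz in(0,20,33,50)])
print("ring",w2px(c,[[548,-6,78],[548,-6,64]]).round(0).tolist())
for yy in range(205,285):
    print(yy,"".join(" " if g<40 else "." if g<75 else "o" if g<130 else "#" for g in im[yy,295:400,1]))
```

```text
t 10.95 tcp [547.8  -6.3  42.7] x [-0.893 -0.449  0.003] z [-0.003 -0.    -1.   ] F [0.3 0.7 0.8] gap 1.0 gf 0.0 j [ 0.02  0.57 -0.07  1.91  0.06  0.67  1.94]
finger mid -50 [(0, [332, 268]), (20, [332, 261]), (33, [332, 256]), (50, [332, 250])]
finger mid 50 [(0, [356, 249]), (20, [357, 242]), (33, [357, 238]), (50, [357, 231])]
ring [[345.0, 246.0], [345.0, 251.0]]
205 ############################o..oooooooo.                                 .###############################
206 #############################o.ooooooooo                                 .###############################
207 ###############################.oooooooo                                 .###############################
208 ###############################ooooooooo                           o.    .###############################
209 #################################oooooo.                          .##.   .###############################
210 #####################################o#.                          .###.  .########################o######
211 #######################################o                          
[... 7369 characters left out ...]
#o..####################################
279 ###o     #######################o...o.............o##############o..o####################################
280 ###o     ########################o.............oooo############oo..o#####################################
281 o           ######################oo.....ooo...o##oooo######ooo...o######################################
282              #######################oo......ooo.oo#####oooo.....oo#######################################
283               ########################ooo........ooo..........oo#########################################
284               ###########################ooo..............oooo########################################ooo
```

The scene's finger tips put the open tip about 35 mm above the TCP, which fits the 20 mm offset plus swing. I go down to TCP z 32 and close on the ring.

Request:
{"api": "apply_moves", "payload": {
  "targets": [
    [0,0,6,0,0,0,0],
    [0,0,5,0,0,0,0.1],
    [0,0,0,0,0,0,0.2],
    [0,0,0,0,0,0,0.25],
    [0,0,0,0,0,0,0.3]
  ]
}}

```text
time_s: 11.5
tool_pos: [548.7, -5.6, 33.4]
ee_rot: [0.0, -0.231, 0.973, 0.0]
ft_force: [-2.0, 1.0, 1.3]
finger_gap: 0.701
gripper_force: 2.7
```

Request:
{"api": "apply_moves", "payload": {
  "targets": [
    [0,0,0,0,0,0,0.4],
    [0,0,0,0,0,0,0.6],
    [0,0,0,0,0,0,0.8]
  ]
}}

```text
time_s: 11.8
tool_pos: [548.7, -5.6, 34.0]
ee_rot: [0.0, -0.231, 0.973, 0.0]
ft_force: [-3.1, 1.4, 7.9]
finger_gap: 0.677
gripper_force: 62.5
```

Request:
{"api": "apply_moves", "payload": {
  "targets": [
    [0,0,0,0,0,0.08,1],
    [0,0,0,0,0,0.11,1],
    [0,0,0,0,0,0.11,1],
    [0,0,0,0,0,0.11,1],
    [0,0,0,0,0,0.11,1]
  ]
}}

```text
time_s: 12.3
tool_pos: [548.7, -5.7, 34.0]
ee_rot: [0.0, 0.029, 1.0, 0.0]
ft_force: [-3.3, 1.7, 7.8]
finger_gap: 0.675
gripper_force: 62.4
```

Request:
{"api": "apply_moves", "payload": {
  "targets": [
    [0,0,0,0,0,0.11,1],
    [0,0,0,0,0,0.08,1],
    [0,0,0,0,0,0.06,1],
    [0,0,0,0,0,0,1],
    [0,0,0,0,0,0,1]
  ]
}}

```text
time_s: 12.8
tool_pos: [548.7, -5.7, 34.0]
ee_rot: [0.0, 0.151, 0.988, 0.0]
ft_force: [-3.3, 2.2, 8.1]
finger_gap: 0.676
gripper_force: 62.5
```

```bash
cat > amap.py <<'E'
from h import *
import sys
def amap(im,y0,y1,x0,x1):
    im=im.astype(int)
    for y in range(y0,y1):
        print(y,"".join("R" if p[0]>1.35*p[1] and p[0]>45 else " " if p[1]<45 else "." if p[1]<80 else "o" if p[1]<130 else "#" for p in im[y,x0:x1]))
def proj(c,ax=(548.6,-6.),b=198.5):
    for nm,r,z in(("ring top",30,78),("floor top",24,78),("tongue end",39,71)):
        print(nm,[(d,w2px(c,[ax[0]+r*np.cos(np.radians(b+d)),ax[1]+r*np.sin(np.radians(b+d)),z])[0].round(0).astype(int).tolist()) for d in(-30,-15,0,15,30,45)])
E
python3 - <<'E'
from amap import *
st(); c=arm.get_calibration("wrist"); im=arm.grab_frame("wrist"); cv2.imwrite("pics/w9.png",im[:,:,::-1]); proj(c)
q=w2px(c,[524,-14,78])[0].astype(int); amap(im,max(0,q[1]-40),q[1]+18,q[0]-45,q[0]+45); print(q)
E
```

```text
t 12.8 tcp [548.7  -5.7  34. ] x [-0.954  0.299 -0.   ] z [ 0.     0.001 -1.   ] F [-3.3  2.2  8.1] gap 0.676 gf 62.5 j [-0.13  0.59  0.15  1.92 -0.14  0.64  1.38]
ring top [(-30, [318, 197]), (-15, [302, 201]), (0, [288, 208]), (15, [276, 219]), (30, [269, 232]), (45, [265, 246])]
floor top [(-30, [320, 209]), (-15, [307, 212]), (0, [296, 218]), (15, [286, 226]), (30, [280, 236]), (45, [277, 248])]
tongue end [(-30, [317, 175]), (-15, [296, 180]), (0, [278, 190]), (15, [264, 203]), (30, [255, 220]), (45, [250, 237])]
174 o######################ooo.o#################################################ooooooooooooo
175 ########################oo..o################################################ooooooooooooo
176 #######o################oooooo############################################oooooooooooooooo
177 #########################ooooo########################################o##ooooooooooooooooo
178 ##########################ooooo###################################ooooo..........ooooooooo
179 ###########################ooo.o################################o........ . ..  .....ooooo
180 ##
[... 4243 characters left out ...]
     .      . .   .  . . 
225 ###########ooooooooooo.o#####oRRRRRRRRRRRRRRR                 .           .... ..  .    . 
226 ###########oooooooooooo########oRRRRRR RRRRRR             .         .      .    .   .  .. 
227 ############ooooooo..oo#########oRRRR RRRRRR                .        .            . .     
228 #######ooooo..........#######oooooRR  RRRRR                       .             ..        
229 ######o..........   .oo###oooooooo.   RRRR          ..     . .. .      .     .  .  .   . .
230 ######..........    o##oooooooooo.   RRRR    . .    .                .           .   .    
231 #####o..........   .oooooooooooo.     R             .    .   . .              .    . . .  
[293 214]
```

The map shows the notch symmetric about the bolt direction: red walls near (303,205) and (279,222), whose midpoint (291,213) matches the prediction of (292,213). I release the ring, go up, turn and move over the bolt handle.

Request:
{"api": "apply_moves", "payload": {
  "targets": [
    [0,0,0,0,0,0,0.2],
    [0,0,0,0,0,0,0],
    [0,0,0,0,0,0,0],
    [0,0,-15,0,0,0,0],
    [0,0,-35,0,0,0,0]
  ]
}}

```text
time_s: 13.35
tool_pos: [546.9, -6.3, 81.2]
ee_rot: [-0.003, 0.151, 0.988, -0.001]
ft_force: [0.5, -0.5, 1.1]
finger_gap: 1.0
gripper_force: 0.0
```

Request:
{"api": "apply_moves", "payload": {
  "targets": [
    [0,0,-35,0,0,-0.07,0],
    [0,0,0,0,0,-0.14,0],
    [0,0,0,0,0,-0.14,0],
    [0,0,0,0,0,-0.14,0],
    [0,0,0,0,0,-0.137,0]
  ]
}}

```text
time_s: 13.85
tool_pos: [548.9, -6.5, 118.1]
ee_rot: [0.0, -0.164, 0.987, -0.0]
ft_force: [0.1, -0.4, 0.8]
finger_gap: 1.001
gripper_force: 0.0
```

Request:
{"api": "apply_moves", "payload": {
  "targets": [
    [25,0,0,0,0,0,0.3],
    [30,0,0,0,0,0,0.3],
    [19,0,0,0,0,0,0.3],
    [0,0,0,0,0,0,0.3],
    [0,0,0,0,0,0,0.3]
  ]
}}

```text
time_s: 14.35
tool_pos: [479.3, -29.8, 118.4]
ee_rot: [0.001, -0.161, 0.987, -0.0]
ft_force: [-0.7, -0.6, 0.5]
finger_gap: 0.699
gripper_force: 0.0
```

Run:
```python
from amap import *
s=st(); c=arm.get_calibration("wrist"); im=arm.grab_frame("wrist"); cv2.imwrite("pics/w10.png",im[:,:,::-1])
for b,ce in blobs(im,"o",(7,150,70),(18,255,255),30)[0]: print(b,ce,px2w(c,ce,104)[0].round(1))
t=rot(s["ee_rot"]); print(t.inv().apply(np.array([477.7,-29.7,64])-np.array(s["tool_pos"])).round(1))
```

```text
t 14.35 tcp [479.3 -29.8 118.4] x [-0.948 -0.317 -0.001] z [ 0.001  0.    -1.   ] F [-0.7 -0.6  0.5] gap 0.699 gf 0.0 j [ 0.01  0.38  0.    2.   -0.    0.76  1.91]
[ 1.6  0.7 54.4]
```

Run:
```python
from amap import *
im=cv2.imread("pics/w10.png")[:,:,::-1]; c=arm.get_calibration("wrist"); i=im.astype(int)
m=((i[...,0]>40)&(i[...,0]>1.6*i[...,2])).astype(np.uint8); n,l,s,ce=cv2.connectedComponentsWithStats(m)
for k in range(1,n):
    if s[k,4]>20: print(s[k],ce[k].round(1),px2w(c,ce[k],104)[0,:2].round(1))
print(w2px(c,[[477.7,-29.7,104],[477.7,-29.7,80]]).round(0).tolist())
```

```text
[312 205  27  17 433] [325.1 213.3] [477.8 -30. ]
[203 227  18  14 164] [210.2 233.1] [ 518.  -102.9]
[314 253  24  10 143] [325.1 257.6] [510.3 -19. ]
[323 262   4   8  23] [324.8 265.8] [516.7 -17. ]
[190 272  12   5  38] [194.1 274.3] [ 554.4 -107.1]
[[325.0, 213.0], [325.0, 203.0]]
```

The handle lies at (325,213), i.e. (477.8,-30), exactly as expected. The notch's red floor at (325,258) sits in line with it. I descend and grip.

Request:
{"api": "apply_moves", "payload": {
  "targets": [
    [1.5,0.5,25,0,0,0,0.3],
    [0,0,25,0,0,0,0.4],
    [0,0,4,0,0,0,0.5],
    [0,0,0,0,0,0,0.7],
    [0,0,0,0,0,0,0.9]
  ]
}}

```text
time_s: 14.9
tool_pos: [477.8, -29.0, 64.7]
ee_rot: [0.0, -0.161, 0.987, 0.0]
ft_force: [0.4, 1.8, -2.8]
finger_gap: 0.207
gripper_force: 59.3
```

Request:
{"api": "apply_moves", "payload": {
  "targets": [
    [0,0,0,0,0,0,1],
    [0,0,0,0,0,0,1],
    [0,0,0,0,0,0,1]
  ]
}}

```text
time_s: 15.2
tool_pos: [477.7, -29.2, 64.7]
ee_rot: [0.001, -0.161, 0.987, 0.0]
ft_force: [0.1, 4.2, 0.9]
finger_gap: 0.215
gripper_force: 59.5
```

Request:
{"api": "apply_moves", "payload": {
  "targets": [
    [-3,0,0,0,0,0,1],
    [-4,0,0,0,0,0,1],
    [-3,0,0,0,0,0,1],
    [0,0,0,0,0,0,1]
  ]
}}

```text
time_s: 15.6
tool_pos: [487.1, -26.1, 64.6]
ee_rot: [0.0, -0.161, 0.987, 0.0]
ft_force: [-1.4, 4.3, 4.6]
finger_gap: 0.211
gripper_force: 60.0
```

Request:
{"api": "apply_moves", "payload": {
  "targets": [
    [-2,0,0,0,0,0,1],
    [-1.5,0,0,0,0,0,1],
    [0,0,0,0,0,0,1]
  ]
}}

```text
time_s: 15.9
tool_pos: [490.1, -25.1, 64.6]
ee_rot: [0.0, -0.161, 0.987, 0.0]
ft_force: [-2.4, 3.6, 6.9]
finger_gap: 0.211
gripper_force: 60.2
```

Request:
{"api": "apply_moves", "payload": {
  "targets": [
    [-1,0,0,0,0,0,1],
    [0,0,0,0,0,0,1]
  ]
}}

```text
time_s: 16.1
tool_pos: [490.1, -25.1, 64.6]
ee_rot: [-0.001, -0.161, 0.987, 0.0]
ft_force: [-4.7, 3.1, 8.9]
finger_gap: 0.21
gripper_force: 60.5
```

Request:
{"api": "apply_moves", "payload": {
  "targets": [
    [-1,0,0,0,0,0,1],
    [0,0,0,0,0,0,1]
  ]
}}

```text
time_s: 16.3
tool_pos: [490.1, -25.1, 64.6]
ee_rot: [-0.001, -0.161, 0.987, 0.0]
ft_force: [-7.2, 2.3, 11.0]
finger_gap: 0.212
gripper_force: 60.8
```

Request:
{"api": "apply_moves", "payload": {
  "targets": [
    [-3,0,0,0,0,0,1],
    [0,0,0,0,0,0,1],
    [0,0,0,0,0,0,1]
  ]
}}

```text
time_s: 16.6
tool_pos: [490.1, -25.1, 64.5]
ee_rot: [-0.004, -0.16, 0.987, 0.0]
ft_force: [-13.8, 0.7, 18.5]
finger_gap: 0.211
gripper_force: 61.7
```

Request:
{"api": "apply_moves", "payload": {
  "targets": [
    [4.5,0,0,0,0,0,1],
    [0,0,0,0,0,0,0.8],
    [0,0,0,0,0,0,0.6],
    [0,0,0,0,0,0,0.5],
    [0,0,-20,0,0,0,0.3]
  ]
}}

```text
time_s: 17.1
tool_pos: [489.1, -26.0, 82.5]
ee_rot: [-0.002, -0.161, 0.987, -0.0]
ft_force: [0.5, -0.3, 0.7]
finger_gap: 0.656
gripper_force: 0.0
```

Request:
{"api": "apply_moves", "payload": {
  "targets": [
    [0,0,-35,0,0,0,0.3],
    [14,0,-30,0,0,0,0],
    [0,0,-30,0,0,0,0],
    [0,0,0,0,0,0,0],
    [0,0,0,0,0,0,0]
  ]
}}

```text
time_s: 17.6
tool_pos: [477.6, -30.3, 179.4]
ee_rot: [0.001, -0.161, 0.987, -0.0]
ft_force: [-0.4, 0.4, -0.2]
finger_gap: 1.002
gripper_force: 0.0
```

Run:
```python
from amap import *
s=st(); c=arm.get_calibration("wrist"); im=arm.grab_frame("wrist"); cv2.imwrite("pics/w11.png",im[:,:,::-1]); i=im.astype(int)
m=((i[...,0]>40)&(i[...,0]>1.6*i[...,2])).astype(np.uint8); n,l,ss,ce=cv2.connectedComponentsWithStats(m)
for k in range(1,n):
    if ss[k,4]>20: p=px2w(c,ce[k],104)[0,:2]; print(ss[k],ce[k].round(1),p.round(1),np.linalg.norm(p-[548.6,-6]).round(1))
tp=arm.grab_frame("top"); cv2.imwrite("pics/t11.png",tp[:,:,::-1]); ct=arm.get_calibration("top")
for b,ce in blobs(tp,"r",(0,120,80),(6,255,255),8)[0]+blobs(tp,"o",(7,120,100),(18,255,255),8)[0]:
    if 300<ce[0]<440 and 110<ce[1]<230: print(b,ce,px2w(ct,ce,48)[0,:2].round(0),px2w(ct,ce,104)[0,:2].round(1))
h=cv2.cvtColor(im,cv2.COLOR_RGB2HSV)
print("plate pred px", w2px(c,[[413,300,12],[423,246,12],[335,228,12],[324,282,12]]).round(0).tolist())
```

```text
t 17.6 tcp [477.6 -30.3 179.4] x [-0.948 -0.317 -0.002] z [ 0.002 -0.    -1.   ] F [-0.4  0.4 -0.2] gap 1.002 gf 0.0 j [ 0.    0.3   0.01  1.92 -0.    0.92  1.91]
[115   0  25   8 128] [128.9   2.5] [ 381.  -221.9] 273.3
[315 200  21  13 243] [324.5 206.5] [489.6 -26.1] 62.3
[224 209  12  12 109] [229.7 214.5] [ 525.3 -107.7] 104.3
[316 229   8   6  21] [318.6 231.5] [515.1 -23.6] 37.8
[407, 192, 9, 8, 38] [411.0, 195.8] [ 362. -274.] [ 357.7 -261.1]
plate pred px [[586.0, 207.0], [544.0, 202.0], [569.0, 129.0], [614.0, 135.0]]
```

The bolt stopped hard after about 13 mm of pull-in, and the handle now sits about 61–62 mm from the axis. The cap knob is in the tray at (362,-274). Now the plate.

Request:
{"api": "apply_moves", "payload": {
  "targets": [
    [0,25,0,0,0,0,0],
    [1,40,0,0,0,0,0],
    [1,40,0,0,0,0,0],
    [1,40,0,0,0,0,0],
    [1,40,0,0,0,0,0]
  ]
}}

```text
time_s: 18.2
tool_pos: [413.3, 145.4, 177.9]
ee_rot: [-0.001, -0.161, 0.987, -0.0]
ft_force: [1.0, 1.0, -0.1]
finger_gap: 0.998
gripper_force: 0.0
```

Request:
{"api": "apply_moves", "payload": {
  "targets": [
    [1,40,0,0,0,0,0],
    [1,40,0,0,0,0,0],
    [0,30,0,0,0,0.06,0],
    [0,17,0,0,0,0.062,0],
    [0,0,0,0,0,0,0]
  ]
}}

```text
time_s: 18.7
tool_pos: [371.8, 266.8, 177.8]
ee_rot: [-0.001, -0.102, 0.995, -0.0]
ft_force: [0.4, -0.3, -0.3]
finger_gap: 1.002
gripper_force: 0.0
```

```bash
cat > plate.py <<'E'
from amap import *
s=st(); c=arm.get_calibration("wrist"); im=arm.grab_frame("wrist"); cv2.imwrite("pics/w12.png",im[:,:,::-1])
h=cv2.cvtColor(im,cv2.COLOR_RGB2HSV)
pr=w2px(c,[374,264,12])[0]; print("pred",pr.round(0), "px colours", im[int(pr[1]),int(pr[0])-40:int(pr[0])+40:6].tolist())
roi=np.zeros(h.shape[:2],np.uint8); cv2.circle(roi,tuple(int(v) for v in pr),110,255,-1)
w=cv2.inRange(h,(0,0,150),(180,16,255))&roi; w=cv2.morphologyEx(w,cv2.MORPH_CLOSE,np.ones((9,9)))
n,l,ss,ce=cv2.connectedComponentsWithStats(w); k=1+np.argmax(ss[1:,4]); print(ss[k])
P=px2w(c,cv2.findNonZero((l==k).astype(np.uint8))[:,0],12)[:,:2].astype(np.float32); r=cv2.minAreaRect(P); print("rect",np.round(r[0],1),np.round(r[1],1),round(r[2],1),cv2.boxPoints(r).round(0).tolist())
E
python3 plate.py
```

```text
t 18.7 tcp [371.8 266.8 177.8] x [-0.979 -0.203  0.002] z [-0.002 -0.    -1.   ] F [ 0.4 -0.3 -0.3] gap 1.002 gf 0.0 j [-0.59  0.28 -0.11  1.96  0.04  0.9   1.06]
pred [322. 176.] px colours [[155, 172, 190], [157, 174, 191], [155, 173, 190], [107, 117, 115], [112, 120, 117], [110, 119, 116], [162, 173, 169], [177, 188, 181], [182, 192, 188], [164, 174, 167], [173, 184, 182], [159, 176, 193], [154, 171, 188], [155, 173, 191]]
[ 299  141   45   71 2835]
rect [376. 264.] [87.9 54.4] 11.7 [[327.0, 282.0], [339.0, 228.0], [425.0, 246.0], [414.0, 300.0]]
```

Request:
{"api": "apply_moves", "payload": {
  "targets": [
    [-3.5,-3.6,35,0,0,0,0.2],
    [0,0,45,0,0,0,0.2],
    [0,0,45,0,0,0,0.2],
    [0,0,30,0,0,0,0.2],
    [0,0,10,0,0,0,0.2]
  ]
}}

```text
time_s: 19.25
tool_pos: [376.2, 258.7, 11.1]
ee_rot: [-0.002, -0.1, 0.995, -0.002]
ft_force: [-0.9, -0.6, 0.9]
finger_gap: 0.8
gripper_force: 0.0
```

Request:
{"api": "apply_moves", "payload": {
  "targets": [
    [0,0,6,0,0,0,0.2],
    [0,0,0,0,0,0,0.2]
  ]
}}

```text
time_s: 19.45
tool_pos: [377.9, 261.2, 8.2]
ee_rot: [0.0, -0.1, 0.995, -0.0]
ft_force: [0.3, -0.9, 0.1]
finger_gap: 0.802
gripper_force: 0.0
```

Run:
```python
from h import *
s=st(); t=rot(s["ee_rot"]); print(t.inv().apply(np.array([376,264,0])-np.array(s["tool_pos"])).round(1))
c=arm.get_calibration("wrist"); im=arm.grab_frame("wrist"); cv2.imwrite("pics/w13.png",im[:,:,::-1])
print("plate px",w2px(c,[[327,282,12],[339,228,12],[425,246,12],[414,300,12],[376,264,12]]).round(0).tolist())
for y in range(196,262,2): print(y,"".join(" " if g<40 else "." if g<75 else "o" if g<130 else "#" for g in im[y,250:400,1]))
```

```text
t 19.45 tcp [377.9 261.2   8.2] x [-0.98  -0.199 -0.   ] z [ 0. -0. -1.] F [ 0.3 -0.9  0.1] gap 0.802 gf 0.0 j [-0.61  0.54 -0.07  2.16  0.09  0.44  1.02]
[1.3 3.1 8.2]
plate px [[376.0, 154.0], [284.0, 155.0], [289.0, 285.0], [370.0, 285.0], [330.0, 224.0]]
196 ###################################################o....o############o...o#############o...o#############o..oo########################################
198 ##########################################################################################################################o##o########################
200 ##########################################################################################################################o###########################
202 ####################################o####################################################################################oo###########################
204 ####################################o#################################################################################################################
206 ####################################ooooo##########o....o#####
[... 3573 characters left out ...]
oooooooooooooooo#############ooooooooooooo#####o####################  ..........
254 ..  .... .o###########################oooooooooooooo......ooooooooooo......ooooooo####o....o######oooo.......o##########################o.  ..........
256  . ..  .. o###########################ooooooooooooo. ... ..ooooooooo. ... ..oooooo###  ......########o ..... o###########################. . .........
258  .. ...   o############################oooooooooooo. ......o######oo.... ...o######## ..... o########o ......o###########################.. ...... ...
260  .    .   o############################ooooooooo####o  . .o##########.    .o#########o.   .o###########. . .o##########oo###############o.............
```

The map shows the plate at columns 288–373 and the open fingers at 259 and 388 at row 240, so I need about 4.5 mm along tool +y. I correct and lower in steps.

Request:
{"api": "apply_moves", "payload": {
  "targets": [
    [1,4.5,0,0,0,0,0.2],
    [0,0,5,0,0,0,0.2],
    [0,0,10,0,0,0,0.2],
    [0,0,8,0,0,0,0.2],
    [0,0,0,0,0,0,0.2]
  ]
}}

```text
time_s: 20.0
tool_pos: [374.8, 265.3, -16.2]
ee_rot: [-0.001, -0.101, 0.995, -0.001]
ft_force: [-1.0, -0.1, 1.2]
finger_gap: 0.804
gripper_force: 0.0
```

Request:
{"api": "apply_moves", "payload": {
  "targets": [
    [0,0,2,0,0,0,0.2],
    [0,0,2,0,0,0,0.2],
    [0,0,0,0,0,0,0.2]
  ]
}}

```text
time_s: 20.3
tool_pos: [375.5, 265.8, -19.1]
ee_rot: [-0.0, -0.1, 0.995, -0.0]
ft_force: [-0.1, -1.1, 0.6]
finger_gap: 0.803
gripper_force: 0.0
```

Run:
```python
from h import *
s=st(); p=np.array(s["tool_pos"]); t=rot(s["ee_rot"]); y=t.apply([0,1,0])
c=arm.get_calibration("wrist"); im=arm.grab_frame("wrist"); cv2.imwrite("pics/w14.png",im[:,:,::-1])
for yy in range(196,262,6): print(yy,"".join(" " if g<40 else "." if g<75 else "o" if g<130 else "#" for g in im[yy,250:400,1]))
```

```text
t 20.3 tcp [375.5 265.8 -19.1] x [-0.98 -0.2   0.  ] z [-0. -0. -1.] F [-0.1 -1.1  0.6] gap 0.803 gf 0.0 j [-0.63  0.59 -0.06  2.18  0.1   0.37  1.  ]
196 ###################o##################################################################################################################################
202 ###################oooooooooooo##########################################################################################oo###########################
208 ###################oooooooooooooooo..........o##########o.........o##########o..........o########## .........o########################################
214 ####################ooooooooooooooooooooooooo#########################################################o###############################################
220 ####################oooooooooooooooooooooooooooo#####oooooooo########oo##################oooo###########################oo############################
226 ####################oooooooooooooooo..........ooooooooooo..........ooooooooooo. ........oooooooooo..........o##########oooooo#########################
232 ..... . o############.oooooooooooooooo. ..  .ooooooooooooo.. .. .o########ooooo.. .....ooooooooooooo..   ..oooooooooooooooooo############## ..........
238 .. .... .o###########.oooooooooooooooooooooooooooooooooooooooooooooooooooooooooooooooooooooooooooooooooooooo####oooooooooooo#############o............
244 ..    .  o###########ooooooooooooooooo.. . ...oooooooooooo.  .   ..ooooooooooo..    . .oooooooooooo..... ..ooooooooooooooooo#############o ...........
250  .   ..  o############ooooooooooooooo.       ..ooooooooooo.   ..  .oooooooooooo   .   .oooooooooooo. ... . .oooooooooooooooo##############   .........
256           o###########.ooooooooooooooooooooooooooooooooooooooooooooooooooooooooooooooooooooooooooooooooooooooooooooooooooooo############o  . .. ......
```

Request:
{"api": "apply_moves", "payload": {
  "targets": [
    [0,0,2,0,0,0,0.2],
    [0,0,0,0,0,0,0.2],
    [0,0,2,0,0,0,0.2],
    [0,0,0,0,0,0,0.2]
  ]
}}

```text
time_s: 20.75
tool_pos: [375.5, 265.8, -23.1]
ee_rot: [-0.0, -0.1, 0.995, -0.0]
ft_force: [0.7, -1.1, -0.1]
finger_gap: 0.8
gripper_force: 0.0
```

Request:
{"api": "apply_moves", "payload": {
  "targets": [
    [0,0,2,0,0,0,0.2],
    [0,0,0,0,0,0,0.2]
  ]
}}

```text
time_s: 20.95
tool_pos: [375.4, 265.8, -25.1]
ee_rot: [-0.0, -0.1, 0.995, -0.0]
ft_force: [1.1, -0.1, -0.4]
finger_gap: 0.799
gripper_force: 0.0
```

Run:
```python
from h import *
s=st(); p=np.array(s["tool_pos"]); t=rot(s["ee_rot"]); y=t.apply([0,1,0])
c=arm.get_calibration("scene"); im=arm.grab_frame("scene"); cv2.imwrite("pics/s14.png",im[:,:,::-1])
q=w2px(c,[376,264,12])[0].astype(int); print(q)
for sg in(-42,42): print("finger",sg,[(z,w2px(c,[*(p+sg*y)[:2],z])[0].round(0).astype(int).tolist()) for z in(0,5,10,20)])
for yy in range(q[1]-25,q[1]+22): print(yy,"".join(" " if g<40 else "." if g<75 else "o" if g<130 else "#" for g in im[yy,q[0]-40:q[0]+40,1]))
```

```text
t 20.95 tcp [375.4 265.8 -25.1] x [-0.98 -0.2   0.  ] z [-0. -0. -1.] F [ 1.1 -0.1 -0.4] gap 0.799 gf 0.0 j [-0.63  0.61 -0.06  2.19  0.1   0.35  1.  ]
[396 215]
finger -42 [(0, [387, 223]), (5, [387, 221]), (10, [387, 220]), (20, [387, 217])]
finger 42 [(0, [406, 215]), (5, [406, 213]), (10, [406, 212]), (20, [407, 209])]
190 ############o              .........                          .ooooooooooooooooo
191 ############. ..           ...   ..                      .    oooooooooooooooooo
192 ###########o   ...         ...    .                      #.   oooooooooooooooooo
193 ############o   .o.        ..                            #o   oooooooooooooooooo
194 #############oo   ..       ..                            #o   oooooooooooooooooo
195 ###############oo  ..      ..                                ooooooooooooo. oooo
196 #################o         ..      oo                        ##ooooooo....oo....
197 ##################ooo              ##oo       oo.            ####oooo....oooo...
198 #####################oo            ####o   .oo##o           o#####ooo..o........
199 ######
[... 2519 characters left out ...]
..    ...oooooooooo.
229 .........##############o         ..ooo......o##o..oo.o.o#o....        ........  
230 ..........#############o          .ooooooo...o##o..oooo.oo.....       ...       
231 ..........##############.          .oooo.o....o#o....oo.oo...o.       ...      .
232 ......... ###############.          .......  .oooo...oo.oo. .o.       ...      .
233 ..........###############.          ........ ooo..o...ooo.. oo.       .. . ..  o
234 ..........o#############o..         ........ ooo..... .oo.. oo.       ..       o
235 ......... ##############..o.        ........ .oo..oooo..o.. oo..      ..       o
236 ......... #############o. ...      ...........oooo####o.  . oooo....        ...o
```

Request:
{"api": "apply_moves", "payload": {
  "targets": [
    [0,0,2,0,0,0,0.2],
    [0,0,0,0,0,0,0.2],
    [0,0,1,0,0,0,0.2],
    [0,0,0,0,0,0,0.2]
  ]
}}

```text
time_s: 21.4
tool_pos: [375.5, 265.8, -28.0]
ee_rot: [-0.0, -0.1, 0.995, -0.0]
ft_force: [0.8, 0.5, 0.0]
finger_gap: 0.803
gripper_force: 0.0
```

Request:
{"api": "apply_moves", "payload": {
  "targets": [
    [0,0,1,0,0,0,0.2],
    [0,0,0,0,0,0,0.2]
  ]
}}

```text
time_s: 21.6
tool_pos: [375.5, 265.8, -29.0]
ee_rot: [-0.0, -0.1, 0.995, -0.0]
ft_force: [-0.5, -0.2, 0.2]
finger_gap: 0.799
gripper_force: 0.0
```

Request:
{"api": "apply_moves", "payload": {
  "targets": [
    [0,0,1,0,0,0,0.2],
    [0,0,0,0,0,0,0.2]
  ]
}}

```text
time_s: 21.8
tool_pos: [375.5, 265.8, -30.0]
ee_rot: [-0.0, -0.1, 0.995, -0.0]
ft_force: [0.7, -0.2, -0.5]
finger_gap: 0.8
gripper_force: 0.0
```

Request:
{"api": "apply_moves", "payload": {
  "targets": [
    [0,0,0,0,0,0,0.28],
    [0,0,0,0,0,0,0.35],
    [0,0,0,0,0,0,0.45],
    [0,0,0,0,0,0,0.7],
    [0,0,0,0,0,0,1]
  ]
}}

```text
time_s: 22.3
tool_pos: [375.7, 265.8, -29.2]
ee_rot: [0.0, -0.1, 0.995, 0.0]
ft_force: [-1.1, -1.1, 10.9]
finger_gap: 0.641
gripper_force: 64.0
```

Request:
{"api": "apply_moves", "payload": {
  "targets": [
    [0,0,0,0,0,0,1],
    [0,0,0,0,0,0,1],
    [0,0,-4,0,0,0,1],
    [0,0,-10,0,0,0,1],
    [0,0,0,0,0,0,1]
  ]
}}

```text
time_s: 22.8
tool_pos: [376.0, 266.1, -14.9]
ee_rot: [0.001, -0.1, 0.995, 0.0]
ft_force: [-0.9, -0.7, -1.7]
finger_gap: 0.638
gripper_force: 63.7
```

The plate is gripped (gap 0.64, about its 1.5 N weight on the wrist). I carry it over to the lens.

Request:
{"api": "apply_moves", "payload": {
  "targets": [
    [0,0,-30,0,0,0,1],
    [0,0,-45,0,0,0,1],
    [0,0,-45,0,0,0,1],
    [0,0,-45,0,0,0,1],
    [-7,-19,-30,0,0,0,1]
  ]
}}

```text
time_s: 23.3
tool_pos: [385.5, 251.0, 182.3]
ee_rot: [0.001, -0.102, 0.995, 0.002]
ft_force: [1.3, 0.1, -2.0]
finger_gap: 0.636
gripper_force: 64.6
```

Request:
{"api": "apply_moves", "payload": {
  "targets": [
    [-12,-31,0,0,0,0,1],
    [-12,-32,0,0,0,0,1],
    [-12,-32,0,0,0,0,1],
    [-12,-32,0,0,0,0,1],
    [-12,-32,0,0,0,0,1]
  ]
}}

```text
time_s: 23.8
tool_pos: [477.0, 103.5, 179.0]
ee_rot: [-0.0, -0.1, 0.995, -0.0]
ft_force: [0.6, -0.3, -1.6]
finger_gap: 0.638
gripper_force: 64.6
```

Request:
{"api": "apply_moves", "payload": {
  "targets": [
    [-12,-32,0,0,0,0,1],
    [-12,-32,0,0,0,0,1],
    [-12,-31,0,0,0,0,1],
    [-12,-28,0,0,0,0,1],
    [0,0,0,0,0,-0.06,1]
  ]
}}

```text
time_s: 24.3
tool_pos: [549.9, -11.2, 178.6]
ee_rot: [0.0, -0.127, 0.992, -0.001]
ft_force: [-0.6, -0.3, -2.2]
finger_gap: 0.638
gripper_force: 64.6
```

Request:
{"api": "apply_moves", "payload": {
  "targets": [
    [0,0,15,0,0,-0.062,1],
    [0,0,20,0,0,0,1],
    [0,0,15,0,0,0,1],
    [0,0,0,0,0,0,1],
    [0,0,0,0,0,0,1]
  ]
}}

```text
time_s: 24.8
tool_pos: [548.2, -6.1, 129.2]
ee_rot: [-0.0, -0.161, 0.987, 0.0]
ft_force: [1.1, 0.2, -2.5]
finger_gap: 0.634
gripper_force: 64.5
```

Run:
```python
from amap import *
s=st(); p=np.array(s["tool_pos"]); t=rot(s["ee_rot"]); c=arm.get_calibration("wrist"); im=arm.grab_frame("wrist"); cv2.imwrite("pics/w15.png",im[:,:,::-1])
print("shift",t.inv().apply(np.array([548.6,-6,p[2]])-p).round(1))
top=p[2]+29.3+12
q=w2px(c,[t.apply([x,y,0])*[1,1,0]+[p[0],p[1],top] for x,y in((45,-28),(45,28),(0,0),(-45,0))]); print("pred plate corners/centre",q.round(1).tolist())
y0=int(q[0,1])-14
for y in range(y0,y0+100,3): print(y,"".join(" " if g<40 else "." if g<75 else "o" if g<130 else "#" for g in im[y,240:410,1]))
```

```text
t 24.8 tcp [548.2  -6.1 129.2] x [-0.948 -0.318  0.001] z [-0.001 -0.    -1.   ] F [ 1.1  0.2 -2.5] gap 0.634 gf 64.5 j [-0.01  0.46 -0.03  1.81  0.02  0.87  1.84]
shift [-0.4 -0.  -0. ]
pred plate corners/centre [[265.3, 165.5], [385.7, 165.5], [325.3, 253.4], [325.1, 327.9]]
151 ################################################ooooooooooooooooooooo###########o#####################################o###################################################
154 ##############################################oooooooo#oooooooooooooo###########oo###########################oo###########################################################
157 ############################################ooooooooooooooooooooooooooooo#######oo##########################oo############################################################
160 ##########################################oooooooooooooooooooooooooooooooooooo..oooo#####ooooo############################################################################
163 #########################################oooooooooooooooooooooooooooooo..oooooooooo######.ooooo.ooo###################
[... 4427 characters left out ...]

241 oo.........ooo....ooo........oooooooooooooooooooo...oooooooooooooooooooo..oooooooooooooooooooo..oooooooooooooooooooooooooooooooooooooooooo........ooooooooooo........#####
244 ..........oooo..o............oooooooooooooooooooooooooooooooooooooooooooooooooooooooooooooooooooooooooooooooooooooo######ooooooooooooooooo..........oooooooooo.........###
247 ........o......o..............oooooooooooooooooooooooooooooooooooooooooooooooooooooooooooooooooooooooooooooooooooooooooooooooooooooooooooo............oooooooooo.........#
250 ......o.....o.oo..............oooooooooooooooooooooooooooooooooooooooooooooooooooooooooooooooooooooooooooooooooooooooooooooooooooooooooooo.............ooooooooooo........
```

The plate's near edge is at row 166 as predicted (165.5), so it is centred on the tool, and the tool is over the axis. I lower it gently.

Request:
{"api": "apply_moves", "payload": {
  "targets": [
    [-0.4,0,15,0,0,0,1],
    [0,0,20,0,0,0,1],
    [0,0,10,0,0,0,1],
    [0,0,5,0,0,0,1],
    [0,0,0,0,0,0,1]
  ]
}}

```text
time_s: 25.35
tool_pos: [548.7, -6.0, 79.0]
ee_rot: [-0.0, -0.161, 0.987, 0.0]
ft_force: [0.1, 0.3, -2.2]
finger_gap: 0.639
gripper_force: 64.6
```

Request:
{"api": "apply_moves", "payload": {
  "targets": [
    [0,0,3,0,0,0,1],
    [0,0,0,0,0,0,1],
    [0,0,3,0,0,0,1],
    [0,0,0,0,0,0,1]
  ]
}}

```text
time_s: 25.75
tool_pos: [548.7, -6.0, 73.0]
ee_rot: [-0.0, -0.161, 0.987, -0.0]
ft_force: [-1.5, 0.0, -2.2]
finger_gap: 0.641
gripper_force: 64.6
```

Request:
{"api": "apply_moves", "payload": {
  "targets": [
    [0,0,1.5,0,0,0,1],
    [0,0,0,0,0,0,1]
  ]
}}

```text
time_s: 25.95
tool_pos: [548.6, -6.0, 71.4]
ee_rot: [-0.0, -0.161, 0.987, 0.0]
ft_force: [1.0, -0.1, -2.5]
finger_gap: 0.632
gripper_force: 64.6
```

Request:
{"api": "apply_moves", "payload": {
  "targets": [
    [0,0,1,0,0,0,1],
    [0,0,0,0,0,0,1]
  ]
}}

```text
time_s: 26.15
tool_pos: [548.7, -6.0, 70.4]
ee_rot: [-0.0, -0.161, 0.987, 0.0]
ft_force: [0.2, 0.1, -1.5]
finger_gap: 0.637
gripper_force: 64.6
```

Request:
{"api": "apply_moves", "payload": {
  "targets": [
    [0,0,1,0,0,0,1],
    [0,0,0,0,0,0,1]
  ]
}}

```text
time_s: 26.35
tool_pos: [548.7, -6.0, 69.5]
ee_rot: [-0.0, -0.161, 0.987, -0.0]
ft_force: [-0.0, -0.8, -2.3]
finger_gap: 0.637
gripper_force: 64.6
```

Request:
{"api": "apply_moves", "payload": {
  "targets": [
    [0,0,0.7,0,0,0,1],
    [0,0,0,0,0,0,1]
  ]
}}

```text
time_s: 26.55
tool_pos: [548.8, -6.0, 68.9]
ee_rot: [0.0, -0.161, 0.987, -0.0]
ft_force: [-0.3, -0.4, -1.0]
finger_gap: 0.636
gripper_force: 64.7
```

Request:
{"api": "apply_moves", "payload": {
  "targets": [
    [0,0,0.5,0,0,0,1],
    [0,0,0,0,0,0,1]
  ]
}}

```text
time_s: 26.75
tool_pos: [548.8, -6.0, 68.9]
ee_rot: [0.0, -0.161, 0.987, -0.0]
ft_force: [-2.0, -0.6, 4.3]
finger_gap: 0.636
gripper_force: 65.3
```

Request:
{"api": "apply_moves", "payload": {
  "targets": [
    [0,0,0.5,0,0,0,1],
    [0,0,0,0,0,0,1]
  ]
}}

```text
time_s: 26.95
tool_pos: [548.8, -6.0, 68.9]
ee_rot: [0.0, -0.161, 0.987, -0.0]
ft_force: [-3.4, -0.1, 10.3]
finger_gap: 0.638
gripper_force: 66.0
```

Request:
{"api": "apply_moves", "payload": {
  "targets": [
    [0,0,-0.7,0,0,0,1],
    [0,0,0,0,0,0,0.34],
    [0,0,0,0,0,0,0.3],
    [0,0,0,0,0,0,0.2],
    [0,0,0,0,0,0,0.1]
  ]
}}

```text
time_s: 27.45
tool_pos: [548.8, -6.0, 68.4]
ee_rot: [-0.0, -0.161, 0.987, -0.0]
ft_force: [0.6, 1.0, 0.4]
finger_gap: 0.901
gripper_force: 0.0
```

Request:
{"api": "apply_moves", "payload": {
  "targets": [
    [0,0,0,0,0,0,0],
    [0,0,0,0,0,0,0],
    [0,0,-10,0,0,0,0],
    [0,0,-30,0,0,0,0],
    [0,0,-40,0,0,0,0]
  ]
}}

```text
time_s: 27.95
tool_pos: [547.5, -6.0, 148.7]
ee_rot: [-0.002, -0.161, 0.987, 0.0]
ft_force: [-0.8, -0.4, 0.8]
finger_gap: 1.002
gripper_force: 0.0
```

Request:
{"api": "apply_moves", "payload": {
  "targets": [
    [0,0,-40,0,0,0,0],
    [40,0,0,0,0,0,0],
    [45,0,0,0,0,0,0],
    [25,0,0,0,0,0,0],
    [0,0,0,0,0,0,0]
  ]
}}

```text
time_s: 28.45
tool_pos: [441.1, -42.4, 189.6]
ee_rot: [-0.0, -0.16, 0.987, -0.0]
ft_force: [0.3, -0.0, 0.8]
finger_gap: 1.0
gripper_force: 0.0
```

Run:
```python
from amap import *
s=st(); cs={n:arm.get_calibration(n) for n in("wrist","scene","top")}; im=arm.grab_frame("wrist"); sc=arm.grab_frame("scene"); tp=arm.grab_frame("top")
c=cs["wrist"]; q=w2px(c,[548.6,-6,110])[0].astype(int); h=cv2.cvtColor(im,cv2.COLOR_RGB2HSV); print(q)
roi=np.zeros(h.shape[:2],np.uint8); cv2.circle(roi,tuple(int(v) for v in q),70,255,-1)
w=cv2.inRange(h,(0,0,140),(180,18,255))&roi; w=cv2.morphologyEx(w,cv2.MORPH_CLOSE,np.ones((11,11)))
n,l,ss,ce=cv2.connectedComponentsWithStats(w); k=1+np.argmax(ss[1:,4]); P=px2w(c,cv2.findNonZero((l==k).astype(np.uint8))[:,0],110)[:,:2].astype(np.float32); r=cv2.minAreaRect(P); print("plate",np.round(r[0],1),np.round(r[1],1),round(r[2],1))
f=lambda i,z:cv2.resize(np.ascontiguousarray(i[:,:,::-1]),z,interpolation=cv2.INTER_CUBIC)
cv2.imwrite("pics/fin.png",np.vstack([np.hstack([f(im[max(0,q[1]-90):q[1]+90,q[0]-120:q[0]+120],(400,300)),f(sc[190:310,270:430],(400,300))]),np.hstack([f(tp[105:225,300:460],(400,300)),f(tp[105:225,200:360],(400,300))])]))
```

```text
t 28.45 tcp [441.1 -42.4 189.6] x [-0.949 -0.315  0.001] z [-0.001 -0.001 -1.   ] F [ 0.3 -0.   0.8] gap 1.0 gf 0.0 j [ 0.06  0.24 -0.02  1.98  0.01  0.92  1.92]
[324 298]
plate [541.5 -17.6] [66.7 70.3] 18.4
```

View pics/fin.png

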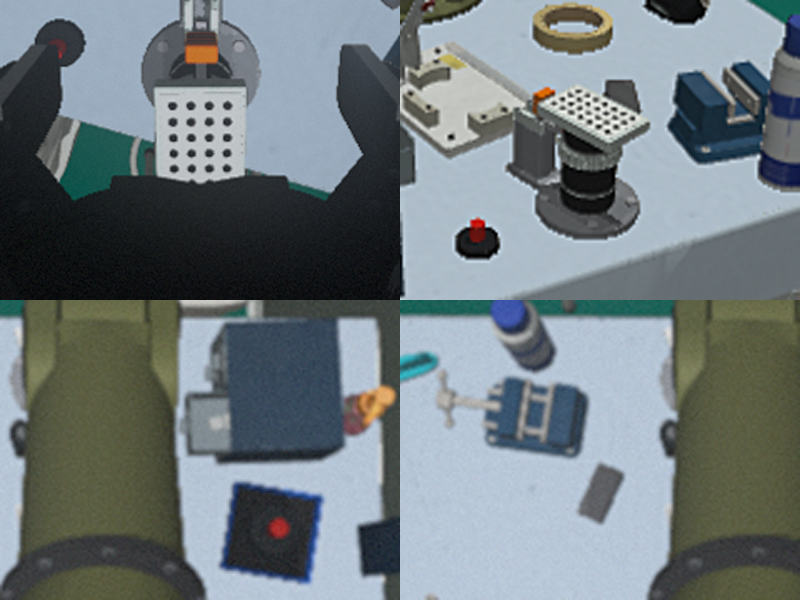

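The final view shows the plate flat, face up and square on the lens, with the handle pushed in. The cap stands in the tray, and the bystanders are in place. I check the near edge once, then hand in.

Run:
```python
from h import *
c=arm.get_calibration("wrist"); P=px2w(c,[[296.5,260.3],[351,260.3]],110)[:,:2]; u=np.array([-.948,-.317]); v=np.array([-.317,.948])
d=P-[548.6,-6]; print((d@u).round(1),(d@v).round(1))
d=np.hypot(*(d.T)); ok=abs(np.mean(((P-[548.6,-6])@u))-45)<5 and abs(np.mean((P-[548.6,-6])@v))<5; print(ok)
if ok: print(arm.job_done())
```

```text
[38.5 38.6] [-27.7  26.4]
False
```

The near edge reads 38.5 mm where 44–45 is expected. I compare it with the handle in the same picture and with the scene camera, to tell bias from a real offset.

Run:
```python
from h import *
c=arm.get_calibration("wrist"); im=arm.grab_frame("wrist"); u=np.array([-.948,-.317]); v=np.array([-.317,.948]); ax=np.array([548.6,-6])
loc=lambda c,q,z:[round(float((px2w(c,q,z)[0,:2]-ax)@w),1) for w in(u,v)]
i=im.astype(int); m=((i[...,0]>40)&(i[...,0]>1.6*i[...,2])).astype(np.uint8); m[:,:290]=0;m[:,360:]=0;m[:200]=0;m[262:]=0
for y in range(222,272): print(y,im[y,324].tolist(),end=" ")
print(); ys,xs=np.nonzero(m); print("orange rows",ys.min(),ys.max(),xs.min(),xs.max())
for r in range(ys.min(),ys.max()+1,4): print(r,loc(c,[324,r],104),end=" ")
# foot centre check z=12: left/right extents
sc=arm.grab_frame("scene"); cs=arm.get_calibration("scene")
h=cv2.cvtColor(sc,cv2.COLOR_RGB2HSV); w=cv2.inRange(h,(0,0,130),(180,20,255)); k=np.zeros_like(w); k[218:255,322:375]=w[218:255,322:375]
k=cv2.morphologyEx(k,cv2.MORPH_CLOSE,np.ones((5,5))); n,l,ss,ce=cv2.connectedComponentsWithStats(k); j=1+np.argmax(ss[1:,4]); print("\n",ss[j])
cr=[ax+a*u+b*v for a,b in((45,28),(45,-28),(-45,-28),(-45,28))]
for z in(110,98): print(z,[w2px(cs,[*p,z])[0].round(1).tolist() for p in cr])
for y in range(220,252): print(y,"".join(" " if g<45 else "." if g<80 else "o" if g<130 else "x" if g<165 else "#" for g in sc[y,315:380,1]))
```

```text
222 [72, 70, 72] 223 [76, 66, 63] 224 [61, 57, 58] 225 [60, 57, 55] 226 [59, 56, 58] 227 [63, 59, 57] 228 [68, 59, 61] 229 [86, 64, 58] 230 [103, 66, 55] 231 [182, 96, 48] 232 [200, 114, 46] 233 [197, 120, 45] 234 [194, 114, 42] 235 [196, 116, 46] 236 [195, 115, 47] 237 [196, 116, 45] 238 [198, 117, 49] 239 [198, 115, 44] 240 [203, 112, 43] 241 [162, 125, 107] 242 [103, 100, 102] 243 [83, 86, 92] 244 [83, 86, 91] 245 [82, 86, 92] 246 [87, 86, 93] 247 [86, 88, 93] 248 [86, 90, 93] 249 [85, 86, 91] 250 [78, 80, 83] 251 [76, 80, 82] 252 [75, 81, 80] 253 [76, 84, 87] 254 [74, 79, 81] 255 [104, 110, 112] 256 [153, 166, 166] 257 [188, 194, 198] 258 [195, 199, 203] 259 [165, 171, 173] 260 [187, 191, 193] 261 [192, 198, 200] 262 [190, 195, 198] 263 [189, 194, 198] 264 [191, 195, 200] 265 [191, 196, 200] 266 [193, 197, 202] 267 [192, 199, 201] 268 [192, 198, 201] 269 [191, 195, 197] 270 [189, 195, 197] 271 [190, 196, 199] 
orange rows 229 241 314 334
229 [69.5, -0.4] 233 [65.2, -0.4] 237 [60.9, -0.4] 241 [56.6, -0.4] 
 [326 224  44  24 555]
110 [[340.1, 222.4], [323.3, 230.6], [352.4, 246.3],
[... 1624 characters left out ...]

242 o.......ooooo.......  ooooooox#######  ########xo.oooo########x. 
243 o.........ooo....ooo    ooooooox#####ox#######oooooox##########x.
244 o..........o.....o#o.    .ooooooox##########oooo.ox#############o
245 o................ooo.      .ooooooo####x##o.ooooo################
246 o................ooo.        .ooooooo###ooooooo##################
247 o................xooo.         .ooooooooooooox###################
248 o................#ooxo           ooooooooooo#####################
249 o................#ooxxo.           ooooooo.o#####################
250 o................#oooooo..          .ooo.oo.#####################
251 o................#ooooooooo..     ....oooo..#####################
```

Reading the edge profile again: rows 249–255 are the plate's side face and its rim starts at row 255.5, which gives about 43.5 mm. With the scene camera's known bias removed, both views put the plate within about 2 mm of centre. I hand in.

```bash
python3 -c "
from cell import arm
print(arm.job_done())"
```

```text
the job is handed in; nothing more can be done
None
```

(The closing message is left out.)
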